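# Build a filter stack in the assembly nest

### The job

Turn the bayonet dust plug anticlockwise to free it, lift it out of the assembly nest and stand it upright in the white tray. Then build the filter stack in the nest's pocket: first the holder body, then every white spacer ring that is there, last the knobbed steel top disc, each lowered gently (not dropped), fully home, flat and square on the one below. Leave the other lab things where they are.

Things in the scene. Friction and masses are not known exactly. Their poses are not given: they have to be found in the camera images.
- nest: Aluminium assembly nest fixed to the bench: base plate 106 x 106 x 8 mm and on its diagonals four pillars, tops 68 mm above the bench, 20 mm wide, inner faces 32 mm and outer faces 58 mm from the axis: a round pocket 64 mm across. Four open gaps between pillars, 31 mm wide at the pocket, face its +x, -x, +y, -y: fingers can pass down them. Origin: pocket axis, bench level; z up.
- nest_floor (a point): Centre of the pocket's floor, 8 mm above the nest's origin, axes as the nest's. Each pillar is undercut at its foot, from this floor to 12 mm above it and 14 mm deep; the clockwise side of each undercut (seen from above) is closed by a stop.
- plug: Grey bayonet dust plug, 220 g, 102 mm tall: round foot 58 mm across, 8 mm thick, with two opposite steel lugs along its x axis (84 mm over both ends, 12 mm wide, 8 mm thick); stem 24 mm across; bar handle on top. Origin: centre of the underside; z up. At the start it stands on the pocket floor, lugs hooked under two pillars: it cannot lift over 4 mm nor turn clockwise.
- plug_grip (a point): Middle of the plug's bar handle, 84 mm above its origin; the bar is 62 mm along the plug's x, 16 mm along y, 36 mm high. At the start the plug's x is 46 to 52 degrees anticlockwise of the nest's x. Turn it anticlockwise until bar and lugs lie along the nest's y, in the gaps (15 degrees either side is clear; it stops about 18 degrees beyond), then lift straight up. It turns freely.
- tray: White shallow open tray fixed to the bench, 130 x 130 mm outside, 16 mm high, walls 4 mm, floor about 4 mm thick. Origin: centre of its underside at bench level; z up. The plug must stand inside it.
- holder: The holder body, an aluminium round cup, 60 mm in diameter, 26 mm tall, 160 g, open side up; counts as solid for gripping. Origin: centre of its underside; z up. Starts flat on the bench.
- spacer1: White plastic spacer ring with a thin web, 60 mm in diameter, 9 mm thick, 45 g; lies flat on the bench at the start. One, two or three spacers are there; an absent one has no pose (None). All are alike, in any order. Origin: centre of its underside; z up.
- spacer2: White plastic spacer ring with a thin web, 60 mm in diameter, 9 mm thick, 45 g; lies flat on the bench at the start. One, two or three spacers are there; an absent one has no pose (None). All are alike, in any order. Origin: centre of its underside; z up.
- spacer3: White plastic spacer ring with a thin web, 60 mm in diameter, 9 mm thick, 45 g; lies flat on the bench at the start. One, two or three spacers are there; an absent one has no pose (None). All are alike, in any order. Origin: centre of its underside; z up.
- disc: Top disc: steel, 60 mm in diameter, 12 mm thick, with a knob 24 mm in diameter in the middle of its top, 30 mm tall (from 12 to 42 mm above the origin), 170 g. Origin: centre of its underside; z up. Starts flat on the bench, knob up.
- dish: Bystander: closed glass dish, 90 mm in diameter, 15 mm tall. Origin: centre of underside.
- reagent: Bystander: amber bottle, 60 mm in diameter, 140 mm tall. Origin: centre of underside.
- jar: Bystander: clear jar, 52 mm in diameter, 60 mm tall. Origin: centre of underside.
- marker: Bystander: blue marker lying down, 130 mm long, 14 mm thick.
- tipbox: Bystander: grey box, 85 x 120 x 55 mm. Origin: centre of underside.
- timer: Bystander: white flat timer box, 60 x 80 x 30 mm. Origin: centre of underside.
Mind the look-alikes: they are no part of the job. What is shaped like the spacer3 but yellow is not meant.

How it is judged:
By the outcome, as a careful person would: the job done as asked, in the order asked, and still so for the second after the job is handed in, with the robot touching nothing.
Of spacer1, spacer2, spacer3 only 1 to 3 are there at a start; the rules pass over those that are not, and their reading is None.
At some moment in a run one of holder, spacer1, spacer2, spacer3, disc may be knocked a few centimetres aside while the robot is not near it.
It also fails if it takes over 210 s, if anything falls off the work surface, if the arm or the gripper's body presses on something with over 40 N, if the wrist force passes 120 N, or if a joint passes its speed limit or range.

### The arm

A 6-joint arm with a two-finger parallel gripper is mounted at the origin on the work surface. World frame = base frame: x ahead of the robot, y to its left, z up, the work surface at z = 0. Lengths are in m, angles in rad, forces in N, time in s.
With the tool pointing down it reaches from about 0.425 to 0.95 m from the base axis. Payload 3.5 kg.
Tool frame: the origin (TCP) lies midway between the tips of the shut fingers; the grasp point (between the pads) lies 19 mm behind it; z points along the fingers, y is the line along which they close (so a half turn about z gives the same grasp; the last joint's range is limited). The gripper opens to 85 mm and grips with 20 to 120 N. Pads are 22 mm wide; open, the fingers measure 114 mm over their backs; the gripper's body (76 mm by 85 mm) begins 54 mm behind the grasp point. The pads swing forward as they close: fully open they stand 13 mm farther back than shut.
Start: joints at [-1.431, 0.286, 1.577, -0, 1.279, -0.15], TCP at [0.193, -0.647, 0.231] pointing down, gripper open.
Joint ranges: [-2.77, 2.77], [-0.9, 2.22], [0.21, 2.48], [-1.53, 4.67], [0.24, 2.81], [-2.84, 2.84]. Speed limits (rad/s): [2.79, 2.79, 3.14, 3.14, 3.14, 3.14].

### API

Orientations are given as a unit quaternion [x, y, z, w].
In Python, from plant import get_state, read_camera, ctrl gives the robot as it stands.
- The arm moves only by the shell command python3 -m crank 'ROWS' [FORCE]. ROWS is JSON, a list of rows, each a list of 3 entries, a list of its own where there are three numbers: the shift along the tool's x, y, z in mm, then the turn about the tool's z in degrees, then the closure in counts, from 0 (fully open) to 255 (shut). In form: [[[tx, ty, tz], yaw, claw], ...]. A call has 1 to 10 rows; each row is the pose to reach, as a shift and turn from the pose commanded when the call began, along the tool's axes at that moment; what a row does not reach only later rows make up. A row lasts 1/10 s, in which the tool goes at most 50 mm and 8.59 degrees, less where a joint would pass 70% of its speed; a pose out of reach is approached as far as the arm can. A call with a gripper value outside its range is refused whole. The fingers move at their own pace and stop on an object; FORCE is the grip in N (left out, the last holds). Time passes only in rows, so rows that repeat a pose let the fingers close. It gives the time, the measured TCP pose, the force, the opening and the grip force at its end, in the units of the state.
- get_state(): the state, without advancing time (a new reading comes with each control period).
- read_camera(name): name is "side" or "top"; returns a dict with "frame" (420x560x3 uint8, blue, green, red), "range_z" (420x560 float32, m along the optical axis (not along the pixel's ray), 0 where there is no reading), "vfov" (degrees; the focal length in pixels is half the picture's height over the tangent of half this angle, whatever the lens; pixels are square), "cx", "cy" (the principal point, pixels), "origin" and "orientation" of the camera in the world. Camera axes: x right, y down, z forward; pixel columns grow to the right and rows downward; lengths in m; the calibration is good to about 2 mm. A picture is of the moment at which its call begins.
- ctrl.sign_off(): hands the job in; it is judged then, once.
The state is a dict: "time": time; "qpos": joint angles; "dq": joint speeds; "joint_efforts": joint torques, N m; "eef_pos": TCP position; "tcp_rot": TCP orientation; "contact_force": force on the tool from outside, world axes, zero at the start; "wrist_torque": the same for the moment, N m; "opening": opening from 0.0 (shut) to 1.0 (fully open); "finger_force": force on a finger pad.
Only numpy, scipy, OpenCV 4.12 (cv2) and the standard library are available. Lean on these libraries where they do the work, as an engineer would, in place of code of your own. Each camera call takes 0.05 s, during which the arm holds its last target. There are 200 camera calls.

## Working session

There is one attempt and no reset: what is moved stays moved. The work goes in short steps, Python scripts to look and compute and a shell command to move; the robot and the scene stay as the last step left them, time stands still between calls to the robot, and variables do not carry over. Pictures are saved under pics/ and viewed, at most 17 in all, crops included, and the job is handed in when it is done.

```bash
mkdir -p pics; ls
cat > h.py <<'E'
import numpy as np, cv2
from scipy.spatial.transform import Rotation as R
from plant import get_state, read_camera, ctrl
def cam(n):
    c=read_camera(n); c['f']=210/np.tan(np.radians(c['vfov'])/2)
    q=np.array(c['orientation']); c['R']=R.from_quat(q).as_matrix() if q.size==4 else q.reshape(3,3)
    c['o']=np.array(c['origin']); return c
def cloud(c):
    v,u=np.mgrid[0:420,0:560]; d=c['range_z']
    P=np.stack([(u-c['cx'])/c['f']*d,(v-c['cy'])/c['f']*d,d],-1)
    return P@c['R'].T+c['o']
def ray(c,u,v,z):
    r=c['R']@np.array([(u-c['cx'])/c['f'],(v-c['cy'])/c['f'],1]); return c['o']+r*(z-c['o'][2])/r[2]
def totool(p,s=None):
    s=s or get_state(); return R.from_quat(s['tcp_rot']).inv().apply(np.array(p)-s['eef_pos'])*1000
E
python3 - <<'E'
from h import *
for n in('top','side'):
    c=cam(n); cv2.imwrite(f'pics/{n}0.png',c['frame']); print(n,c['o'],c['R'].round(3).tolist(),c['f'],c['cx'],c['cy'],c['range_z'].shape,(c['range_z']>0).mean())
    np.save(f'{n}0.npy',cloud(c))
print(get_state())
E
```

```text
pics
top [ 0.38396065 -0.0196435   1.12702065] [[0.026, -0.983, 0.18], [-1.0, -0.028, -0.011], [0.016, -0.18, -0.984]] 391.75547188271213 284.94671575650426 210.2487009152386 (420, 560) 0.9961522108843538
side [0.38199007 0.97449656 0.68269117] [[-0.982, -0.109, 0.155], [-0.189, 0.491, -0.85], [0.017, -0.864, -0.503]] 469.3040706652627 274.5527348239047 212.85799496264437 (420, 560) 0.9957738095238096
{'time': 0.1, 'qpos': array([-1.43099094e+00,  2.87133059e-01,  1.57807134e+00, -1.77717557e-05,
        1.27861464e+00, -1.50003267e-01]), 'dq': array([ 0.00031123, -0.0006257 , -0.00386211,  0.0012911 , -0.0004489 ,
       -0.00043248]), 'joint_efforts': array([ 1.16499854e-03, -4.07294834e+01, -2.93700296e+01, -1.62704391e-04,
        3.38876700e-03, -3.77606320e-07]), 'eef_pos': array([ 0.19282939, -0.64622865,  0.23002612]), 'tcp_rot': array([ 9.89518741e-01,  1.44400214e-01, -2.83023557e-06, -1.11322111e-03]), 'contact_force': array([-0.5728465 ,  0.51378158, -0.4579868 ]), 'wrist_torque': array([ 0.04040473,  0.02393992, -0.02870638]), 'finger_force': 0.0, 'opening': 0.9987336977315462}
```

View pics/top0.png

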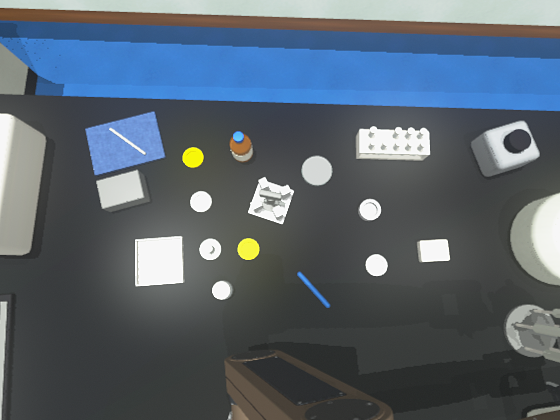

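View pics/side0.png

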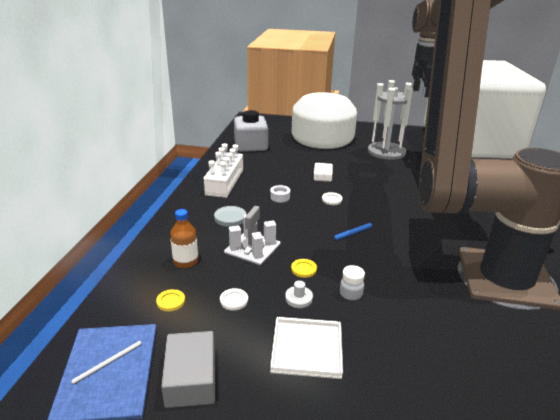

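The nest is at top (271,200) with the plug in it, and the tray at (160,261). Possible matches:
- **Spacers:** white discs at top (201,201) and (376,265). The yellow discs at (193,157) and (248,249) are decoys.
- **Jar:** (222,290), white-lidded, so not a spacer.
- **Holder:** the cup at (370,210). The dish at (317,170) is a look-alike.
- **Disc:** knobbed, at (210,249).

Next I'll measure these and check them in a crop.

```bash
cat > meas.py <<'E'
from h import *
def blobs(c,zlo,zhi,box=None):
    P=cloud(c) ; m=((P[...,2]>zlo)&(P[...,2]<zhi)&(c['range_z']>0)).astype(np.uint8)
    n,l,st,ce=cv2.connectedComponentsWithStats(m)
    for i in range(1,n):
        if st[i,4]>40:
            k=l==i; q=P[k]; hsv=cv2.cvtColor(c['frame'],cv2.COLOR_BGR2HSV)[k].mean(0)
            top=q[:,2]>np.percentile(q[:,2],95)-.004
            (x,y),(w,h),a=cv2.minAreaRect((q[top,:2]*1000).astype(np.float32))
            if q[:,0].min()>.1: print(ce[i].round(),'n',st[i,4],'c',np.round([x,y,w,h,a],1),'z',np.round(np.percentile(q[:,2],[50,95])*1000,1),'hsv',hsv.round())
E
python3 - <<'E'
from meas import *
c=cam('top'); blobs(c,.004,.2)
f=c['frame']; cv2.imwrite('pics/c1.png',cv2.resize(f[130:310,125:405],(784,504),interpolation=cv2.INTER_CUBIC))
E
```

```text
[124. 143.] n 3492 c [777.2 449.6 151.1 208.6  17.6] z [12.1 16.5] hsv [107. 116. 214.]
[ 18. 183.] n 5088 c [692.3 683.2 204.9  28.8   8.3] z [100.4 165.3] hsv [ 30.  15. 174.]
[504. 148.] n 2570 c [ 779.3 -658.6   57.9   62.3   28.9] z [ 98.5 131.8] hsv [100.  14. 152.]
[392. 144.] n 2156 c [ 7.887e+02 -3.392e+02  5.390e+01  1.563e+02  3.000e-01] z [ 58.9 100.1] hsv [ 24.   4. 229.]
[240. 147.] n 534 c [759.1 100.4  25.4  25.1  78.3] z [ 94.5 141. ] hsv [ 36. 120. 173.]
[192. 157.] n 257 c [738.9 246.5  58.   56.6  29.6] z [ 7.9 12.4] hsv [ 30. 237. 242.]
[316. 171.] n 730 c [ 708.9 -120.    86.2   86.6   74.7] z [15.2 18.6] hsv [ 76.   5. 209.]
[122. 191.] n 1587 c [627.1 430.8  84.3 118.4  18.5] z [54.3 58.1] hsv [ 57.   6. 189.]
[270. 201.] n 1325 c [613.4  11.4  58.5  16.7  80.5] z [ 17.5 110.1] hsv [ 32.   3. 216.]
[200. 202.] n 244 c [608.3 215.4  57.2  57.1  78. ] z [ 7.7 12.2] hsv [ 15.   1. 247.]
[538. 239.] n 3549 c [ 527.1 -711.    28.1  130.7   84.7] z [117.1 156.6] hsv [ 39.  14. 197.]
[369. 210.] n 375 c [ 594.6 -273.    57.9   55.9   89.8] z [17.4 28.5] hsv [ 24.   1. 231.]
[158. 261.] n 1272 c [433.1 319.7 130.3 130.4   5.6] z [ 5.9 17.1] hsv [ 14.   1. 245.]
[210. 249.] n 357 c [469.2 177.8  19.6  21.8   1.2] z [12.5 43.4] hsv [ 23.   1. 243.]
[248. 249.] n 254 c [473.6  71.3  56.9  54.3   2.7] z [ 8.3 12. ] hsv [ 30. 187. 248.]
[432. 251.] n 655 c [ 482.5 -452.7   57.6   79.3    4.9] z [29.9 33.2] hsv [ 15.   2. 237.]
[376. 265.] n 267 c [ 438.2 -294.5   56.4   57.7    1.5] z [ 8.2 12.2] hsv [  9.   1. 245.]
[313. 290.] n 232 c [ 365.1 -115.4  126.5   12.8   42.7] z [12.6 16.1] hsv [107. 161. 189.]
[222. 290.] n 312 c [358.5 135.6  41.8  43.3   1.5] z [59.1 62.5] hsv [ 24.   2. 231.]
[532. 332.] n 2398 c [ 256.5 -670.4   82.4   18.5   14. ] z [ 13.3 168.6] hsv [ 47.  11. 136.]
```

View pics/c1.png

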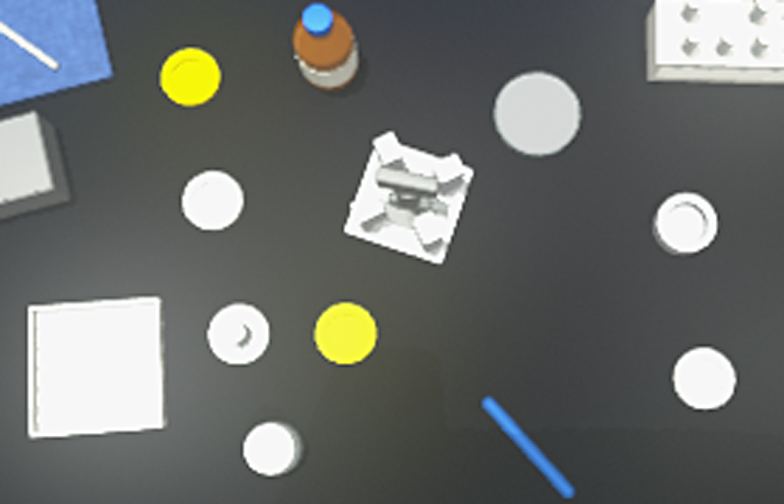

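Run:
```python
from meas import *
ims=[]
for n,(v,u) in dict(top=(200,271),side=(240,252)).items():
    c=cam(n); f=c['frame'][v-35:v+35,u-35:u+35]; ims.append(cv2.resize(f,(390,390),interpolation=cv2.INTER_CUBIC))
    P=cloud(c); 
    for lo,hi in((.005,.016),(.062,.074),(.1,.118)):
        m=(abs(P[...,0]-.61)<.09)&(abs(P[...,1]-.01)<.09)&(P[...,2]>lo)&(P[...,2]<hi)
        nn,l,st,ce=cv2.connectedComponentsWithStats(m.astype(np.uint8))
        print(n,lo,'all',cv2.minAreaRect((P[m][:,:2]*1000).astype(np.float32)))
        for i in range(1,nn):
            if st[i,4]>12 and lo>.05: print('  ',st[i,4],P[l==i].mean(0).round(4),ce[i].round(1))
cv2.imwrite('pics/c2.png',np.hstack(ims))
```

```text
top 0.005 all ((611.954833984375, 7.179695129394531), (169.44839477539062, 177.71165466308594), 1.4118226766586304)
top 0.062 all ((613.1915893554688, 10.741790771484375), (93.9281234741211, 93.9132308959961), 73.03369903564453)
   69 [0.6535 0.0324 0.0683] [262.7 182.8]
   72 [ 0.6343 -0.0284  0.0684] [284.3 190.2]
   72 [0.5922 0.0511 0.0678] [255.1 204.3]
   67 [ 0.5737 -0.0101  0.0684] [277.1 211.5]
top 0.1 all ((614.0413208007812, 11.206918716430664), (62.00384521484375, 16.88397789001465), 80.37928009033203)
   147 [0.6127 0.0109 0.1091] [269.6 194.1]
side 0.005 all ((629.6530151367188, 2.3287124633789062), (118.51155090332031, 181.70848083496094), 72.26433563232422)
side 0.062 all ((613.825439453125, 12.1568603515625), (96.63372039794922, 92.05379486083984), 73.35151672363281)
   75 [ 0.5735 -0.0072  0.0678] [269.4 224. ]
   78 [0.6527 0.0344 0.0678] [234.4 229.1]
   28 [0.6093 0.0198 0.0665] [253.  228.4]
   77 [0.5923 0.0531 0.0678] [256.8 236. ]
side 0.1 all ((612.848388671875, 12.428886413574219), (60.219425201416016, 14.575636863708496), 79.29634857177734)
   126 [0.6122 0.017  0.1086] [252.  213.1]
```

View pics/c2.png

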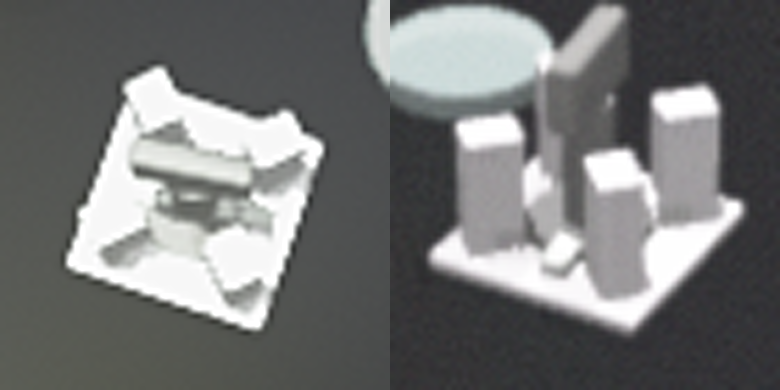

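Run:
```python
from h import *
c=cam('side');P=cloud(c)
print(ray(c,248,250.8,.016))
np.set_printoptions(linewidth=250)
print((P[236:262,236:268,2]*1000).round().astype(int))
m=np.zeros((420,560),bool); m[247:256,243:252]=1
q=P[m&(P[...,2]>.0145)&(P[...,2]<.03)]; print(len(q),q.mean(0)); v=q.mean(0)[:2]-[.6135,.0115]; print(np.degrees(np.arctan2(v[1],v[0])),np.linalg.norm(v))
c=cam('top');P=cloud(c);d=P-[.6135,.0115,0];r=np.hypot(d[...,0],d[...,1]);m=(r<.045)&(r>.03)&(P[...,2]>.014)&(P[...,2]<.03)
v,u=np.nonzero(m); print([(a,b,(P[b,a]*1000).round().tolist()) for a,b in zip(u,v)][::3])
```

```text
[0.61639988 0.04554573 0.016     ]
[[ 49  51  51  50  48  10  12   9   8  10  10  11  40  42  43  44  63  66  69  67  69  70  69  70  69  69  10   9  31  37  37  39]
 [ 45  46  47  47  44   8   9   9  11   8  11  11  36  40  43  40  60  64  69  69  69  68  72  69  71  68  71  11  25  33  34  35]
 [ 44  44  44  45  45  12   8   9  11  17  19  19  38  36  38  39  55  63  69  69  71  69  67  68  67  67  67   8  21  29  31  31]
 [ 43  42  44  42  42   9  11  20  20  17  16  16  33  35  34  35  57  62  66  67  66  67  66  64  63  64  63   8   9  25  30  27]
 [ 39  38  40  37  37  10  18  17  18  19  14  18  29  31  31  31  52  57  62  65  63  63  60  61  62  61  60   7   9  22  25  25]
 [ 37  34  35  34  34   9  18  17  18  17  19  16  24  28  31  30  47  52  59  61  61  57  61  61  59  59  59  19   8  19  24  23]
 [ 34  33  31  33  31  18  19  17  19  18  18  18  26  24  27  24  44  50  58  59  58  58  57  57  56  56  56  16  10  19  20  20]
 [ 29  30  30  28  26  18  19  19  15  16  15  16  18  22  23  23  43  49  55  53  53  53  53  52  53  53  53  18  12  18  17  15]
 [ 26  25  27  28
[... 2413 characters left out ...]
78585
[(np.int64(271), np.int64(186), [658.0, 10.0, 14.0]), (np.int64(257), np.int64(197), [624.0, 50.0, 17.0]), (np.int64(256), np.int64(198), [621.0, 53.0, 14.0]), (np.int64(260), np.int64(198), [621.0, 41.0, 19.0]), (np.int64(256), np.int64(199), [618.0, 53.0, 15.0]), (np.int64(259), np.int64(199), [618.0, 44.0, 17.0]), (np.int64(281), np.int64(201), [614.0, -20.0, 15.0]), (np.int64(283), np.int64(202), [611.0, -26.0, 16.0]), (np.int64(282), np.int64(203), [608.0, -23.0, 17.0]), (np.int64(282), np.int64(204), [605.0, -23.0, 16.0]), (np.int64(282), np.int64(205), [602.0, -23.0, 19.0]), (np.int64(261), np.int64(208), [590.0, 36.0, 27.0]), (np.int64(258), np.int64(210), [585.0, 45.0, 19.0])]
```

The nest axis is at about (613.5, 11.5) mm and its pillar diagonals at 28° and 118°, so the gaps lie along 73° and −17°. The bar is at about 80°, and a lug shows in the gap at 77°. So the plug already looks close to the free angle. I'll go above it and test that with force.

```bash
cat >> h.py <<'E'
def plan(x,y,z,ang=None):
    "mm world TCP target, tool-x angle deg mod 180"
    s=get_state(); d=totool(np.array([x,y,z])/1000,s); M=R.from_quat(s['tcp_rot']).as_matrix()
    a=np.degrees(np.arctan2(M[1,0],M[0,0])); out=[d.round(1).tolist(),'tcp',(s['eef_pos']*1000).round(1).tolist(),'ang',round(a,1),'tilt',round(np.degrees(np.arccos(-M[2,2])),2)]
    if ang is not None: w=-((ang-a+90)%180-90); out+=['yaw',round(w,1)]
    print(*out,'q6',round(np.degrees(s['qpos'][5]),1),'t',s['time'],'F',s['contact_force'].round(1),'open',round(s['opening'],3))
E
python3 -c "
from h import *
plan(613.5,11.5,200,80)"
```

```text
[591.1, -510.5, 31.4] tcp [192.9, -646.7, 231.0] ang 16.6 tilt 0.03 yaw -63.4 q6 -8.6 t 0.35 F [-0.9 -0.4  0.2] open 1.0
```

```bash
python3 -m crank '[[[591,-510,-20],-63,0],[[591,-510,-20],-63,0],[[591,-510,-20],-63,0],[[591,-510,-20],-63,0],[[591,-510,-20],-63,0],[[591,-510,-20],-63,0],[[591,-510,-20],-63,0],[[591,-510,-20],-63,0],[[591,-510,-20],-63,0],[[591,-510,-20],-63,0]]' 40; python3 -c "
from h import *
plan(613.5,11.5,130,80)"
```

```text
time: 1.35
eef_pos: [0.463, -0.2239, 0.2446]
tcp_rot: [0.768, 0.64, 0.0, 0.001]
contact_force: [0.4, -0.9, 0.9]
opening: 1.003
finger_force: 0.0
[258.8, 105.4, 114.6] tcp [463.0, -223.9, 244.6] ang 79.6 tilt 0.06 yaw -0.4 q6 -26.7 t 1.35 F [ 0.4 -0.9  0.9] open 1.003
```

```bash
python3 -m crank '[[[259,105,45],0,0],[[259,105,45],0,0],[[259,105,45],0,0],[[259,105,45],0,0],[[259,105,45],0,0],[[259,105,45],0,0],[[259,105,45],0,0],[[259,105,45],0,0],[[259,105,45],0,0],[[259,105,45],0,0]]'; python3 -c "
from meas import *
plan(613.5,11.5,130,80)
c=cam('top'); blobs(c,.004,.1)
c=cam('side'); cv2.imwrite('pics/s1.png',c['frame'])"
```

```text
time: 2.35
eef_pos: [0.612, 0.0088, 0.1996]
tcp_rot: [0.769, 0.639, 0.0, 0.0]
contact_force: [0.9, -0.1, -0.6]
opening: 0.999
finger_force: 0.0
[2.9, 0.9, 69.6] tcp [612.0, 8.8, 199.6] ang 79.5 tilt 0.04 yaw -0.5 q6 1.8 t 2.35 F [ 0.9 -0.1 -0.6] open 0.999
[124. 143.] n 3496 c [777.5 449.  149.4 209.3  17.3] z [12.1 16.1] hsv [106. 111. 225.]
[498. 152.] n 1521 c [ 778.5 -657.7  113.1  125.7   18. ] z [87.9 99.6] hsv [ 97.  10. 166.]
[ 27. 194.] n 2528 c [613.7 682.4  22.8 351.9  87.3] z [59.7 96.1] hsv [ 31.  16. 176.]
[392. 144.] n 2044 c [ 7.894e+02 -3.398e+02  5.370e+01  1.574e+02  7.000e-01] z [58.4 98.3] hsv [ 26.   4. 234.]
[192. 158.] n 243 c [740.5 247.3  57.7  58.4  18.8] z [ 8.3 12.4] hsv [ 30. 239. 245.]
[316. 171.] n 721 c [ 710.9 -121.3   88.1   86.1   62.8] z [15.2 18.6] hsv [ 73.   4. 222.]
[122. 191.] n 1593 c [627.1 431.   84.9 119.   16.9] z [54.3 57.9] hsv [ 57.   5. 201.]
[200. 202.] n 233 c [607.3 215.2  58.1  56.5  59.5] z [ 7.7 11.7] hsv [ 15.   0. 247.]
[527. 245.] n 1394 c [ 515.7 -710.5  225.4   74.     3. ] z [62.8 96.4] hsv [ 42.  20. 167.]
[369. 210.] n 379 c [ 594.2 -273.2   57.6   55.8   88.4] z [16.6 28.6] hsv [ 21.   1. 232.]
[158. 261.] n 1263 c [432.8 319.7 129.7 129.7   5.8] z [ 6.1 17.2] hsv [ 12.   1. 246.]
[204. 247.] n 113 c [471.9 185.2   7.2  14.9  80.3] z [12.6 43.9] hsv [ 32.   1. 245.]
[432. 251.] n 653 c [ 482.  -452.7   58.8   78.2    3. ] z [29.7 33.4] hsv [ 14.   2. 239.]
[376. 265.] n 265 c [ 438.3 -292.9   55.2   57.2   22.9] z [ 7.8 12.4] hsv [ 11.   0. 246.]
[313. 290.] n 234 c [ 366.4 -113.9  122.3   12.7   44. ] z [12.4 16.3] hsv [106. 159. 203.]
[528. 330.] n 1925 c [ 265.7 -703.6  110.2   69.4   18.7] z [12.5 68.6] hsv [ 48.  10. 150.]
```

View pics/s1.png

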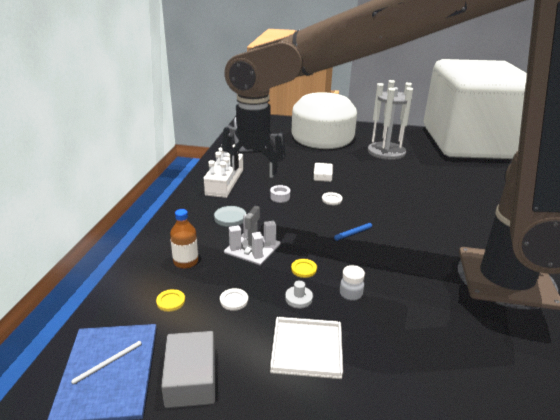

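Side view: the gripper hangs above the nest and the bench that the arm hid is empty. That leaves exactly two white spacers, at side (234,299) and (332,199). Now descending on the bar and gripping it.

```bash
python3 -m crank '[[[3,1,50],0,0],[[3,1,90],0,0],[[3,1,110],0,0],[[3,1,126],0,0],[[3,1,126],0,0],[[3,1,126],0,255],[[3,1,126],0,255],[[3,1,126],0,255],[[3,1,126],0,255],[[3,1,126],0,255]]' 40; python3 -c "
from h import *
plan(613.5,11.5,73,73)"
```

```text
time: 3.45
eef_pos: [0.6148, 0.0127, 0.0745]
tcp_rot: [0.768, 0.64, 0.001, 0.001]
contact_force: [1.5, -0.3, 3.2]
opening: 0.242
finger_force: 39.0
[-1.4, -1.0, 1.5] tcp [614.8, 12.7, 74.5] ang 79.6 tilt 0.16 yaw 6.6 q6 2.1 t 3.45 F [ 1.5 -0.3  3.2] open 0.242
```

```bash
python3 -m crank '[[[0,0,0],2,255],[[0,0,0],4,255],[[0,0,0],6,255],[[0,0,0],6,255],[[0,0,-2],6,255],[[0,0,-4],6,255],[[0,0,-7],6,255],[[0,0,-7],6,255]]'; python3 -c "
from h import *
plan(613.5,11.5,73,73)
print(get_state()['wrist_torque'])"
```

```text
time: 4.25
eef_pos: [0.6136, 0.013, 0.0799]
tcp_rot: [0.801, 0.599, -0.0, -0.0]
contact_force: [-0.5, 1.1, -3.0]
opening: 0.24
finger_force: 39.2
[-1.5, 0.3, 6.9] tcp [613.6, 13.0, 79.9] ang 73.6 tilt 0.02 yaw 0.6 q6 8.1 t 4.25 F [-0.5  1.1 -3. ] open 0.24
[ 0.05128893  0.01538235 -0.02908761]
```

Lifted 6 mm with only the plug's weight on the wrist, so it is free. Lifting on out.

```bash
python3 -m crank '[[[0,0,-10],0,255],[[0,0,-20],0,255],[[0,0,-35],0,255],[[0,0,-60],0,255],[[0,0,-90],0,255],[[0,0,-120],0,255],[[0,0,-120],0,255],[[0,0,-120],0,255]]'; python3 -c "
from meas import *
plan(433,320,190,73)
c=cam('side'); cv2.imwrite('pics/s2.png',c['frame'][100:350,130:380])"
```

```text
time: 5.05
eef_pos: [0.6142, 0.0128, 0.2013]
tcp_rot: [0.801, 0.599, 0.001, 0.001]
contact_force: [0.6, -0.1, -3.0]
opening: 0.239
finger_force: 39.4
[243.6, -260.6, 10.8] tcp [614.2, 12.8, 201.3] ang 73.6 tilt 0.14 yaw 0.6 q6 8.1 t 5.05 F [ 0.6 -0.1 -3. ] open 0.239
```

View pics/s2.png

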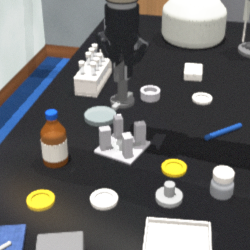

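The plug hangs upright in the gripper, clear of the pillars (crop (122,95)), and the nest is empty. To the tray.

```bash
python3 -m crank '[[[61,-65,0],0,255],[[122,-130,0],0,255],[[183,-195,0],0,255],[[244,-261,0],0,255],[[244,-261,0],0,255],[[244,-261,0],0,255],[[244,-261,0],0,255],[[244,-261,0],0,255],[[244,-261,0],0,255],[[244,-261,0],0,255]]'; python3 -c "
from meas import *
plan(433,320,75,73)"
```

```text
time: 6.1
eef_pos: [0.432, 0.3196, 0.1986]
tcp_rot: [0.801, 0.599, -0.001, 0.0]
contact_force: [-0.1, -0.3, -2.4]
opening: 0.241
finger_force: 39.6
[0.9, 1.0, 123.6] tcp [432.0, 319.6, 198.6] ang 73.6 tilt 0.15 yaw 0.6 q6 42.1 t 6.1 F [-0.1 -0.3 -2.4] open 0.241
```

```bash
python3 -m crank '[[[1,1,40],0,255],[[1,1,80],0,255],[[1,1,105],0,255],[[1,1,118],0,255],[[1,1,122],0,255],[[1,1,124],0,255],[[1,1,126],0,255],[[1,1,126],0,255]]'; python3 -c "
from meas import *
plan(433,320,75,73)"
```

```text
time: 6.9
eef_pos: [0.4345, 0.3216, 0.0755]
tcp_rot: [0.801, 0.599, 0.001, 0.0]
contact_force: [1.1, -0.2, -3.1]
opening: 0.236
finger_force: 39.6
[-1.9, -1.0, 0.5] tcp [434.5, 321.6, 75.5] ang 73.6 tilt 0.14 yaw 0.6 q6 42.2 t 6.9 F [ 1.1 -0.2 -3.1] open 0.236
```

```bash
python3 -m crank '[[[0,0,1.5],0,255],[[0,0,3],0,255],[[0,0,4],0,255],[[0,0,4.5],0,255],[[0,0,4.5],0,255]]'; python3 -c "
from meas import *
plan(433,320,75,73)"
```

```text
time: 7.4
eef_pos: [0.4341, 0.3215, 0.0705]
tcp_rot: [0.801, 0.599, 0.001, 0.0]
contact_force: [0.8, -1.4, 1.4]
opening: 0.241
finger_force: 40.2
[-1.7, -0.6, -4.5] tcp [434.1, 321.5, 70.5] ang 73.6 tilt 0.07 yaw 0.6 q6 42.2 t 7.4 F [ 0.8 -1.4  1.4] open 0.241
```

```bash
python3 -m crank '[[[0,0,0.5],0,255],[[0,0,0.5],0,100],[[0,0,0.5],0,0],[[0,0,0.5],0,0],[[0,0,0],0,0],[[0,0,-30],0,0],[[0,0,-70],0,0],[[0,0,-110],0,0],[[0,0,-130],0,0],[[0,0,-130],0,0]]'; python3 -c "
from meas import *
plan(594,-273,200,73)"
```

```text
time: 8.4
eef_pos: [0.4356, 0.3224, 0.2041]
tcp_rot: [0.801, 0.599, 0.004, 0.001]
contact_force: [0.2, -0.8, 0.1]
opening: 0.999
finger_force: 0.0
[-526.5, 319.9, 3.0] tcp [435.6, 322.4, 204.1] ang 73.6 tilt 0.49 yaw 0.6 q6 42.2 t 8.4 F [ 0.2 -0.8  0.1] open 0.999
```

```bash
python3 -m crank '[[[-526,320,0],0,0],[[-526,320,0],0,0],[[-526,320,0],0,0],[[-526,320,0],0,0],[[-526,320,0],0,0],[[-526,320,0],0,0],[[-526,320,0],0,0],[[-526,320,0],0,0],[[-526,320,0],0,0],[[-526,320,0],0,0]]';python3 -c "
from meas import *
c=cam('top'); blobs(c,.004,.15); cv2.imwrite('pics/t3.png',c['frame'][130:330,100:420])
c=cam('side'); cv2.imwrite('pics/s3.png',c['frame'])
plan(594,-273,200,73)"
```

```text
time: 9.4
eef_pos: [0.5615, -0.1636, 0.1973]
tcp_rot: [0.801, 0.599, -0.001, -0.001]
contact_force: [0.8, -0.4, 0.7]
opening: 0.993
finger_force: 0.0
[124. 143.] n 3491 c [777.7 449.1 150.1 209.2  17.5] z [12.1 16.5] hsv [107. 115. 217.]
[ 21. 190.] n 4212 c [6.325e+02 6.802e+02 3.131e+02 8.100e+00 3.000e-01] z [ 87.  143.3] hsv [ 31.  16. 166.]
[504. 148.] n 2575 c [ 779.  -658.    60.    58.6   76.9] z [ 98.5 131.6] hsv [100.  14. 155.]
[392. 144.] n 2165 c [ 7.890e+02 -3.395e+02  5.380e+01  1.572e+02  2.000e-01] z [ 58.9 100. ] hsv [ 25.   4. 229.]
[240. 147.] n 539 c [759.4  99.9  25.8  23.9   4.5] z [ 93.7 140.8] hsv [ 35. 118. 175.]
[192. 158.] n 243 c [740.2 246.2  59.   56.8  81. ] z [ 7.7 11.8] hsv [ 30. 236. 243.]
[316. 171.] n 714 c [ 707.9 -120.2   86.2   85.9   78.2] z [15.2 18.9] hsv [ 71.   5. 211.]
[122. 191.] n 1588 c [626.5 431.6  84.2 118.8  18. ] z [54.2 58. ] hsv [ 57.   6. 192.]
[270. 201.] n 1314 c [613.2  10.7  94.5  94.5  73.4] z [ 9.7 69.7] hsv [ 23.   1. 231.]
[200. 201.] n 258 c [607.8 216.5  56.5  57.7  57.8] z [ 7.5 11.7] hsv [ 13.   1. 246.]
[536. 240.] n 3144 c [ 525.4 -711.7   40.9  160.    84.9] z [109.1 145.5] hsv [ 40.  15. 193.]
[158. 261.] n 1500 c [432.6 318.5  59.6  15.4  73.5] z [  9.4 105.2] hsv [ 28.   3. 233.]
[210. 249.] n 355 c [469.1 177.9  19.9  21.9   1.7] z [12.8 42.6] hsv [ 21.   1. 243.]
[248. 249.] n 247 c [473.5  71.2  57.1  54.1   1.6] z [ 8.2 12.4] hsv [ 30. 187. 247.]
[432. 251.] n 652 c [ 482.8 -453.7   58.3   75.7    4.5] z [29.8 33.7] hsv [ 14.   2. 238.]
[376. 265.] n 263 c [ 438.8 -293.1   57.5   57.8   15.6] z [ 8.3 12.4] hsv [  8.   1. 245.]
[222. 290.] n 310 c [357.9 135.6  43.5  43.5  75.1] z [59.3 62.8] hsv [ 20.   2. 233.]
[530. 331.] n 2168 c [ 282.4 -678.4   47.9  124.8   72.6] z [ 13.1 134.3] hsv [ 47.  11. 141.]
[-92.3, 60.9, -2.6] tcp [562.2, -167.0, 197.4] ang 73.3 tilt 0.11 yaw 0.3 q6 -9.6 t 9.5 F [-0.3  0.3  0.1] open 0.999
```

View pics/s3.png

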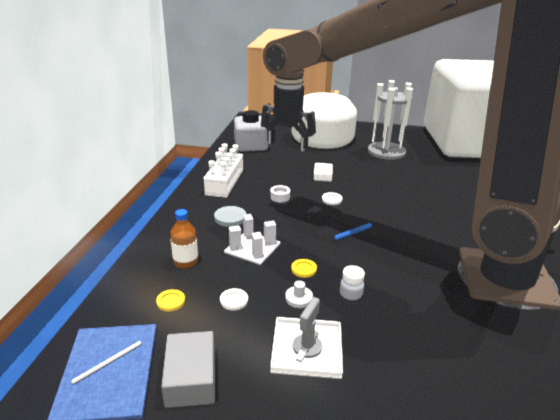

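The plug stands upright in the tray at side (308,330), with its top at 105 mm against 106 expected. TCP readings sit about (+1.3, +2) mm off the camera's. Next is the holder, at camera (594.4, −273).

```bash
python3 -m crank '[[[-90,64,0],0,0],[[-90,64,0],0,0],[[-90,64,0],0,0],[[-90,64,0],0,0],[[-90,64,40],0,0],[[-90,64,80],0,0],[[-90,64,100],0,0],[[-90,64,100],0,0]]'; python3 -c "
from meas import *
plan(595.5,-271,-3,73)"
```

```text
time: 10.3
eef_pos: [0.5948, -0.262, 0.0941]
tcp_rot: [0.8, 0.6, -0.002, -0.005]
contact_force: [0.1, 0.5, -0.2]
opening: 1.0
finger_force: 0.0
[-8.8, 4.2, 97.0] tcp [594.8, -262.0, 94.1] ang 73.7 tilt 0.64 yaw 0.7 q6 -16.4 t 10.3 F [ 0.1  0.5 -0.2] open 1.0
```

```bash
python3 -m crank '[[[0,0,0],0,0],[[0,0,0],0,0],[[0,0,0],0,0]]'; python3 -c "
from meas import *
plan(595.5,-271,-3,73)
c=cam('side'); cv2.imwrite('pics/s4.png',cv2.resize(c['frame'][120:250,200:370],(680,520)))"
```

```text
time: 10.6
eef_pos: [0.5994, -0.2666, 0.1021]
tcp_rot: [0.801, 0.599, 0.001, 0.002]
contact_force: [0.2, -0.2, 0.4]
opening: 1.004
finger_force: 0.0
[-5.3, -2.9, 105.1] tcp [599.4, -266.6, 102.1] ang 73.6 tilt 0.23 yaw 0.6 q6 -16.5 t 10.6 F [ 0.2 -0.2  0.4] open 1.004
```

View pics/s4.png

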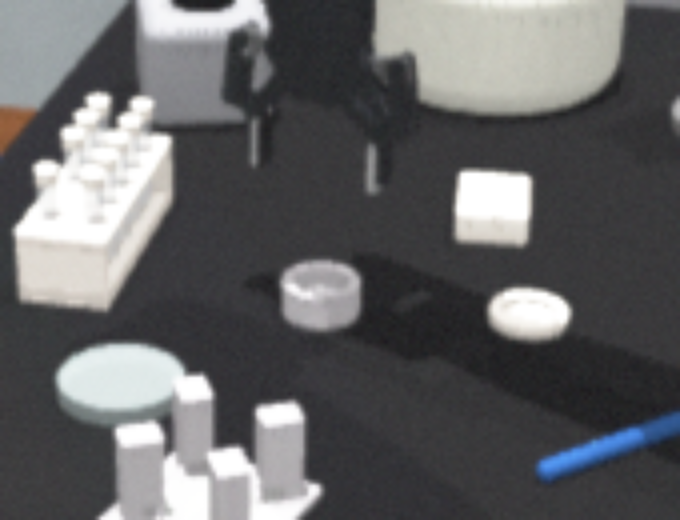

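The open fingers at crop (255,150) and (372,180) straddle the holder at (320,293). Going down to grip.

```bash
python3 -m crank '[[[-5,-3,40],0,0],[[-5,-3,75],0,0],[[-5,-3,90],0,0],[[-5,-3,100],0,0],[[-5,-3,105],0,0],[[-5,-3,105],0,0],[[-5,-3,105],0,0]]'; python3 -c "
from meas import *
plan(595.5,-271,-3,73)"
python3 -m crank '[[[0,0,0],0,255],[[0,0,0],0,255],[[0,0,0],0,255],[[0,0,0],0,255],[[0,0,0],0,255],[[0,0,0],0,255]]' 50; python3 -c "
from meas import *
plan(595.5,-271,-3,73)"
```

```text
time: 11.35
eef_pos: [0.5951, -0.2709, -0.0037]
tcp_rot: [0.801, 0.599, 0.001, 0.001]
contact_force: [0.7, -0.6, 0.3]
opening: 1.0
finger_force: 0.0
[0.0, 0.4, -0.7] tcp [595.1, -270.9, -3.7] ang 73.6 tilt 0.16 yaw 0.6 q6 -17.0 t 11.35 F [ 0.7 -0.6  0.3] open 1.0
time: 11.95
eef_pos: [0.5951, -0.271, -0.0037]
tcp_rot: [0.801, 0.599, 0.001, 0.001]
contact_force: [-0.1, 1.2, 5.9]
opening: 0.686
finger_force: 54.5
[0.1, 0.4, -0.7] tcp [595.1, -271.0, -3.7] ang 73.6 tilt 0.17 yaw 0.6 q6 -17.0 t 11.95 F [-0.1  1.2  5.9] open 0.686
```

```bash
python3 -m crank '[[[0,0,-15],0,255],[[0,0,-50],0,255],[[0,0,-90],0,255],[[0,0,-110],0,255],[[0,0,-110],0,255]]'; python3 -c "
from meas import *
plan(614.5,12.5,106,73)"
```

```text
time: 12.45
eef_pos: [0.596, -0.2715, 0.1095]
tcp_rot: [0.801, 0.599, 0.001, 0.004]
contact_force: [0.3, 0.2, -0.0]
opening: 0.682
finger_force: 54.2
[277.7, -62.4, 2.4] tcp [596.0, -271.5, 109.5] ang 73.6 tilt 0.45 yaw 0.6 q6 -17.0 t 12.45 F [ 0.3  0.2 -0. ] open 0.682
```

```bash
python3 -m crank '[[[70,-16,0],0,255],[[140,-31,0],0,255],[[210,-47,0],0,255],[[278,-62,0],0.6,255],[[278,-62,0],0.6,255],[[278,-62,0],0.6,255],[[278,-62,0],0.6,255],[[278,-62,0],0.6,255],[[278,-62,0],0.6,255],[[278,-62,0],0.6,255]]'; python3 -c "
from meas import *
plan(614.5,12.5,50,73)
c=cam('side'); cv2.imwrite('pics/s5.png',cv2.resize(c['frame'][130:280,170:340],(680,600)));np.save('s5.npy',cloud(c))"
```

```text
time: 13.45
eef_pos: [0.6126, 0.0126, 0.104]
tcp_rot: [0.804, 0.594, -0.0, -0.0]
contact_force: [0.9, -0.7, -0.7]
opening: 0.685
finger_force: 54.1
[0.5, 1.9, 54.0] tcp [612.6, 12.6, 104.0] ang 72.9 tilt 0.06 yaw -0.1 q6 8.8 t 13.45 F [ 0.9 -0.7 -0.7] open 0.685
```

View pics/s5.png

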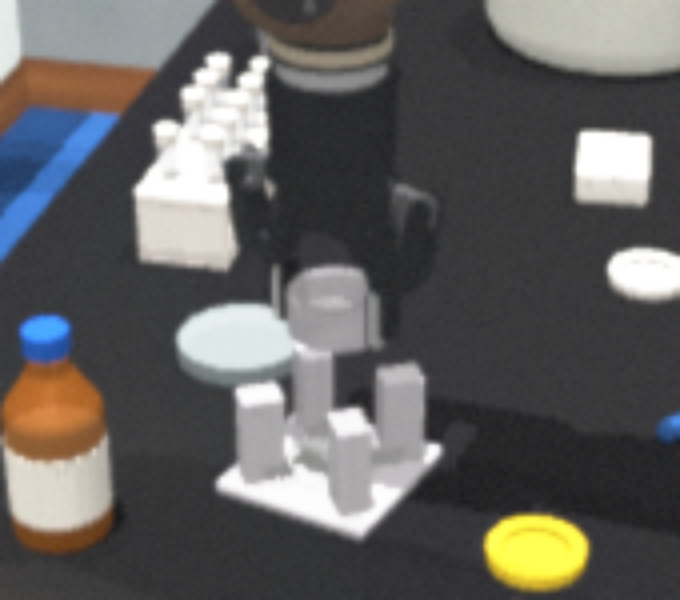

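```bash
cat > fit.py <<'E'
from h import *
from scipy.optimize import least_squares
def circ(P,zlo,zhi,c0,r=.030,rad=.034,inner=.027):
    c=np.array(c0,float)
    for _ in range(4):
        d=np.hypot(P[...,0]-c[0],P[...,1]-c[1]); m=(P[...,2]>zlo)&(P[...,2]<zhi)&(d<rad)&(d>inner)
        # keep outer side facing camera (y larger)
        m&=(P[...,1]>c[1]+.005)
        q=P[m][:,:2]; c=least_squares(lambda c:np.hypot(*(q-c).T)-r,c,loss='soft_l1',f_scale=.001).x
    return c*1000,len(q)
def nestc(P):
    t=[]
    for p in((.6535,.0335),(.5735,-.009)):
        m=(abs(P[...,0]-p[0])<.02)&(abs(P[...,1]-p[1])<.02)&(abs(P[...,2]-.068)<.003); t.append(P[m].mean(0)*1000)
    return np.mean(t,0),t
E
python3 - <<'E'
from fit import *
P=np.load('s5.npy')
for b in((.112,.120),(.120,.128),(.112,.13)): print(circ(P,*b,(.6126,.0126)))
print(nestc(P))
E
```

```text
(array([610.33252663,   8.43629228]), 61)
(array([610.57234141,   7.54807543]), 55)
(array([610.45703586,   7.94557262]), 131)
(array([613.78141857,  12.3499469 ,  68.7761269 ]), [array([653.55212742,  33.5971864 ,  68.74437832]), array([574.01070972,  -8.8972926 ,  68.80787548])])
```

Run:
```python
from fit import *
P=np.load('side0.npy')
for b in((.008,.016),(.016,.025),(.006,.025)): print(circ(P,*b,(.5945,-.273)))
Q=np.load('s5.npy')
def top(P,lo,hi,c):
    m=(P[...,2]>lo)&(P[...,2]<hi)&(np.hypot(P[...,0]-c[0],P[...,1]-c[1])<.045); q=P[m]*1000; return len(q),q[:,:2].min(0),q[:,:2].max(0),cv2.minEnclosingCircle(q[:,:2].astype(np.float32))
print(top(P,.0245,.029,(.5945,-.273)))
for z in range(128,142,2): print(z,top(Q,z/1e3,z/1e3+.002,(.611,.01)))
```

```text
(array([ 595.84845691, -274.73925501]), 38)
(array([ 594.79358012, -275.18201257]), 41)
(array([ 595.03792449, -274.98159053]), 88)
(85, array([ 566.16579947, -309.83592593]), array([ 623.2106582 , -243.01686657]), ((595.9739379882812, -276.4227600097656), 33.45513153076172))
128 (37, array([569.67948548, -14.56718105]), array([649.17398503,  38.80440231]), ((609.4267578125, 14.27842903137207), 40.24506378173828))
130 (37, array([569.9146222 , -16.79807054]), array([647.19081801,  39.12410532]), ((608.552734375, 17.460268020629883), 38.694427490234375))
132 (42, array([570.23866974, -19.52309078]), array([655.13249876,  40.43211055]), ((612.685546875, 11.117879867553711), 43.009578704833984))
134 (74, array([572.50914459, -19.11351532]), array([655.17761099,  38.58586177]), ((613.8433837890625, 17.212024688720703), 43.4642448425293))
136 (30, array([571.54400089, -11.87542386]), array([647.9632601 ,  41.13487074]), ((609.753662109375, 17.788034439086914), 38.66314697265625))
138 (12, array([569.67999019,  -1.86142507]), array([654.3198588,  32.9498768]), ((611.9999389648438, 13.805983543395996), 42.934104919433594))
140 (12, array([569.83004734,  -5.7861178 ]), array([652.35394869,  32.38790338]), ((612.223388671875, 18.22137451171875), 42.45098114013672))
```

```bash
python3 -m crank '[[[1.4,1.4,0],0,255],[[1.4,1.4,10],0,255],[[1.4,1.4,20],0,255],[[1.4,1.4,28],0,255],[[1.4,1.4,32],0,255],[[1.4,1.4,34],0,255],[[1.4,1.4,34],0,255],[[1.4,1.4,34],0,255]]'; python3 -c "
from meas import *
plan(614.4,13.6,50,73)
c=cam('side'); cv2.imwrite('pics/s6.png',cv2.resize(c['frame'][160:270,200:310],(600,600),interpolation=cv2.INTER_CUBIC))"
```

```text
time: 14.3
eef_pos: [0.615, 0.0149, 0.071]
tcp_rot: [0.804, 0.595, 0.0, 0.0]
contact_force: [-0.3, -0.2, -2.0]
opening: 0.688
finger_force: 54.1
[-1.4, -0.2, 21.0] tcp [615.0, 14.9, 71.0] ang 73.0 tilt 0.04 yaw 0.0 q6 8.9 t 14.3 F [-0.3 -0.2 -2. ] open 0.688
```

View pics/s6.png

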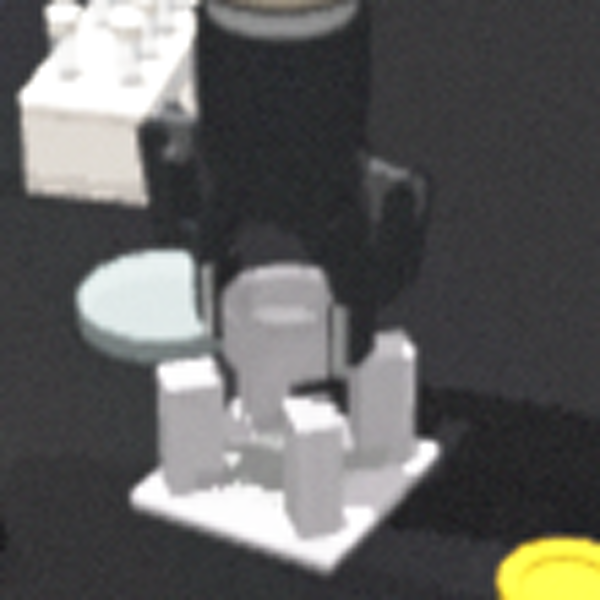

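The holder is just above the pillars and looks centred between them (crop (275,330)). Entering the pocket slowly.

```bash
python3 -m crank '[[[-1.3,0,2],0,255],[[-1.3,0,4],0,255],[[-1.3,0,6],0,255],[[-1.3,0,8],0,255],[[-1.3,0,10],0,255],[[-1.3,0,12],0,255],[[-1.3,0,13],0,255],[[-1.3,0,13],0,255]]'; python3 -c "
from meas import *
plan(614.4,13.6,50,73)"
```

```text
time: 15.15
eef_pos: [0.6141, 0.0137, 0.0574]
tcp_rot: [0.804, 0.595, -0.0, -0.0]
contact_force: [0.7, 0.1, -1.3]
opening: 0.689
finger_force: 54.1
[0.0, 0.3, 7.4] tcp [614.1, 13.7, 57.4] ang 73.0 tilt 0.03 yaw 0.0 q6 8.8 t 15.15 F [ 0.7  0.1 -1.3] open 0.689
```

Bottom at 61 mm, below the pillar tops, with no contact. Continuing down; home should be at TCP z ≈ 4.

```bash
python3 -m crank '[[[0,0,6],0,255],[[0,0,12],0,255],[[0,0,18],0,255],[[0,0,24],0,255],[[0,0,30],0,255],[[0,0,36],0,255],[[0,0,42],0,255],[[0,0,46],0,255],[[0,0,47],0,255],[[0,0,47],0,255]]'; python3 -c "
from meas import *
plan(614.4,13.6,4,73)"
```

```text
time: 16.15
eef_pos: [0.6142, 0.0136, 0.0105]
tcp_rot: [0.804, 0.595, -0.0, -0.0]
contact_force: [0.5, -0.3, -1.2]
opening: 0.683
finger_force: 54.1
[0.0, 0.2, 6.5] tcp [614.2, 13.6, 10.5] ang 73.0 tilt 0.01 yaw 0.0 q6 8.8 t 16.15 F [ 0.5 -0.3 -1.2] open 0.683
```

```bash
python3 -m crank '[[[0,0,2],0,255],[[0,0,3.5],0,255],[[0,0,5],0,255],[[0,0,6],0,255],[[0,0,6.5],0,255],[[0,0,6.5],0,255]]'; python3 -c "
from meas import *
plan(614.4,13.6,4,73)"
```

```text
time: 16.75
eef_pos: [0.6143, 0.0136, 0.0044]
tcp_rot: [0.804, 0.595, -0.0, -0.0]
contact_force: [-2.0, 0.4, 0.2]
opening: 0.687
finger_force: 54.4
[-0.0, 0.1, 0.4] tcp [614.3, 13.6, 4.4] ang 73.0 tilt 0.01 yaw 0.0 q6 8.8 t 16.75 F [-2.   0.4  0.2] open 0.687
```

```bash
python3 -m crank '[[[0,0,0.6],0,255],[[0,0,0.6],0,120],[[0,0,0.6],0,0],[[0,0,0.6],0,0],[[0,0,-10],0,0],[[0,0,-40],0,0],[[0,0,-80],0,0],[[0,0,-120],0,0],[[0,0,-150],0,0],[[0,0,-150],0,0]]'; python3 -c "
from meas import *
plan(609,217,120,73)"
```

```text
time: 17.75
eef_pos: [0.6181, 0.0132, 0.1616]
tcp_rot: [0.804, 0.595, 0.005, 0.004]
contact_force: [-0.4, -0.6, 0.9]
opening: 0.999
finger_force: 0.0
[192.2, -68.8, 41.1] tcp [618.1, 13.2, 161.6] ang 73.0 tilt 0.73 yaw 0.0 q6 8.8 t 17.75 F [-0.4 -0.6  0.9] open 0.999
```

```bash
python3 -m crank '[[[48,-17,0],0,0],[[96,-34,0],0,0],[[144,-52,20],0,0],[[192,-69,40],0,0],[[192,-69,40],0,0],[[192,-69,40],0,0],[[192,-69,40],0,0],[[192,-69,40],0,0]]'; python3 -c "
from fit import *
from meas import *
c=cam('top');blobs(c,.004,.08);P=cloud(c)
c2=cam('side');blobs(c2,.004,.03)
m=(np.hypot(P[...,0]-.6135,P[...,1]-.0115)<.028)&(P[...,2]<.05);print(np.percentile(P[m][:,2],[5,50,95]))
plan(609,218,120,73)
cv2.imwrite('pics/t7.png',np.hstack([cv2.resize(c['frame'][165:235,165:305],(400,200),interpolation=2),cv2.resize(c2['frame'][200:320,180:300],(200,200),interpolation=2)]))"
```

```text
time: 18.55
eef_pos: [0.6053, 0.2159, 0.115]
tcp_rot: [0.804, 0.594, 0.001, 0.0]
contact_force: [-0.4, -0.7, -0.2]
opening: 0.998
finger_force: 0.0
[121. 142.] n 3085 c [777.8 449.  149.  208.8  17.3] z [12.1 16.5] hsv [106. 111. 229.]
[ 30. 195.] n 1882 c [615.1 682.4  17.8 349.9  88.4] z [49.3 77.4] hsv [ 31.  17. 178.]
[390. 146.] n 1720 c [ 785.  -336.9   52.2  151.     1.1] z [57.7 69.4] hsv [ 25.   4. 235.]
[486. 158.] n 645 c [ 742.8 -630.2  152.3   73.1   59.1] z [47.4 77. ] hsv [ 97.  12. 119.]
[197. 154.] n 83 c [751.5 230.4  51.4  17.6  34.5] z [ 8.5 13.2] hsv [ 30. 238. 245.]
[243. 156.] n 170 c [738.9  89.9  13.8  48.9  26.9] z [46.5 77.9] hsv [ 25.  43. 171.]
[316. 171.] n 730 c [ 708.6 -120.3   86.4   86.1   50.9] z [15.2 18.7] hsv [ 74.   4. 224.]
[112. 192.] n 931 c [622.3 445.9  83.4  89.   17.5] z [54.7 57.9] hsv [ 52.   5. 212.]
[270. 201.] n 1314 c [613.9  10.6  95.4  91.9  74.3] z [18.6 69.5] hsv [ 18.   1. 237.]
[203. 201.] n 168 c [607.8 204.7  57.   38.2   3.7] z [ 7.7 11.9] hsv [ 31.   6. 237.]
[524. 246.] n 1009 c [ 507.6 -711.7  227.5   77.3    7.9] z [52.
[... 1811 characters left out ...]
 29.1] hsv [114.   7. 145.]
[298. 297.] n 399 c [468.4 185.4  22.3  12.5  13.4] z [12.8 24.7] hsv [ 38.   2. 181.]
[170. 299.] n 418 c [740.8 245.4  59.2  60.6  45.6] z [ 8.5 11.5] hsv [ 29. 172. 249.]
[233. 298.] n 396 c [607.8 214.3  58.8  59.9  13.9] z [ 8.6 11.4] hsv [ 15.   8. 235.]
[307. 348.] n 2853 c [433.4 320.5 130.  134.5   5.7] z [ 6.8 17.3] hsv [ 15.   3. 235.]
[106. 374.] n 8002 c [778.6 449.8 150.  212.8  17.3] z [12.9 15.6] hsv [108. 111. 223.]
[191. 397.] n 561 c [604.3 482.6  91.7  34.1  41.3] z [18.  28.6] hsv [ 37.   5. 105.]
[0.01587547 0.02094682 0.03657635]
[3.1, 2.9, -4.9] tcp [605.3, 215.9, 115.1] ang 72.9 tilt 0.08 yaw -0.1 q6 27.7 t 18.65 F [0.2 0.3 0.1] open 0.999
```

View pics/t7.png

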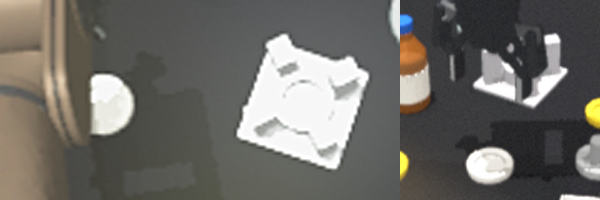

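The side crop shows the spacer at (490,165) still in place, and the top crop shows the holder seated centrally in the nest. Gripping spacer A.

```bash
python3 -m crank '[[[2,3,40],0,0],[[2,3,75],0,0],[[2,3,95],0,0],[[2,3,108],0,0],[[2,3,115],0,0],[[2,3,117],0,0],[[2,3,117],0,0]]'; python3 -c "
from meas import *
plan(609,217,-2,73)"
python3 -m crank '[[[0,0,0],0,150],[[0,0,0],0,255],[[0,0,0],0,255],[[0,0,0],0,255],[[0,0,0],0,255],[[0,0,0],0,255]]' 30; python3 -c "
from meas import *
plan(609,217,-2,73)"
```

```text
time: 19.35
eef_pos: [0.6088, 0.2184, -0.0018]
tcp_rot: [0.804, 0.595, 0.001, 0.0]
contact_force: [0.3, 0.1, 0.1]
opening: 0.999
finger_force: 0.0
[-1.3, 0.6, 0.2] tcp [608.8, 218.4, -1.8] ang 73.0 tilt 0.1 yaw -0.0 q6 27.8 t 19.35 F [0.3 0.1 0.1] open 0.999
time: 19.95
eef_pos: [0.6091, 0.2187, -0.0011]
tcp_rot: [0.804, 0.595, 0.001, 0.001]
contact_force: [-1.2, 0.4, 6.2]
opening: 0.679
finger_force: 32.2
[-1.7, 0.4, 0.9] tcp [609.1, 218.7, -1.1] ang 73.0 tilt 0.15 yaw 0.0 q6 27.8 t 19.95 F [-1.2  0.4  6.2] open 0.679
```

```bash
python3 -m crank '[[[0,0,-10],0,255],[[0,0,-40],0,255],[[0,0,-80],0,255],[[0,0,-115],0,255],[[0,0,-115],0,255],[[0,0,-115],0,255]]'; python3 -c "
from meas import *
plan(614.4,14.3,110,73)
c=cam('side'); cv2.imwrite('pics/s8.png',cv2.resize(c['frame'][160:310,170:340],(680,600)))"
```

```text
time: 20.55
eef_pos: [0.6083, 0.2186, 0.1136]
tcp_rot: [0.804, 0.595, 0.001, 0.0]
contact_force: [-0.6, -0.4, -0.3]
opening: 0.676
finger_force: 32.4
[-193.6, 65.5, 3.5] tcp [608.3, 218.6, 113.6] ang 73.0 tilt 0.13 yaw 0.0 q6 27.8 t 20.55 F [-0.6 -0.4 -0.3] open 0.676
```

View pics/s8.png

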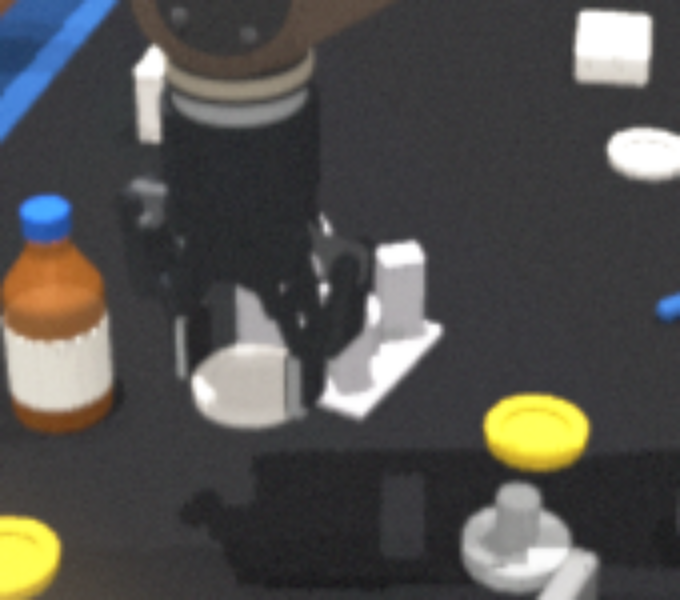

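The spacer is held level in the fingers (crop (245,385)). Over to the nest.

```bash
python3 -m crank '[[[-48,16,0],0,255],[[-96,33,0],0,255],[[-145,49,0],0,255],[[-194,65.5,0],0,255],[[-194,65.5,0],0,255],[[-194,65.5,0],0,255],[[-194,65.5,15],0,255],[[-194,65.5,30],0,255],[[-194,65.5,35],0,255],[[-194,65.5,35],0,255]]'; python3 -c "
from meas import *
plan(614.4,14.3,72,73)"
```

```text
time: 21.6
eef_pos: [0.6121, 0.0152, 0.0745]
tcp_rot: [0.803, 0.596, -0.002, -0.002]
contact_force: [0.1, -0.4, -0.7]
opening: 0.678
finger_force: 32.3
[-0.2, 2.4, 2.5] tcp [612.1, 15.2, 74.5] ang 73.1 tilt 0.27 yaw 0.1 q6 8.8 t 21.6 F [ 0.1 -0.4 -0.7] open 0.678
```

```bash
python3 -m crank '[[[0,0,0],0,255],[[0,0,0],0,255],[[0,0,0],0,255]]'; python3 -c "
from fit import *
plan(614.4,14.3,72,73)
c=cam('side');P=cloud(c);print(circ(P,.074,.086,(.613,.012)),nestc(P))"
```

```text
time: 21.9
eef_pos: [0.6144, 0.0138, 0.0779]
tcp_rot: [0.804, 0.595, 0.001, 0.001]
contact_force: [1.0, 0.6, -0.4]
opening: 0.678
finger_force: 32.3
[0.4, -0.1, 5.9] tcp [614.4, 13.8, 77.9] ang 73.0 tilt 0.09 yaw 0.0 q6 8.8 t 21.9 F [ 1.   0.6 -0.4] open 0.678
(array([613.00329301,   8.31484362]), 35) (array([612.18532083,  12.01721642,  68.54175188]), [array([652.88803016,  32.71182604,  68.51551315]), array([571.4826115 ,  -8.6773932 ,  68.56799062])])
```

```bash
python3 -m crank '[[[0.5,0,3],0,255],[[0.5,0,6],0,255],[[0.5,0,8],0,255],[[0.5,0,10],0,255],[[0.5,0,12],0,255],[[0.5,0,14],0,255],[[0.5,0,16],0,255],[[0.5,0,18],0,255],[[0.5,0,20],0,255],[[0.5,0,20],0,255]]'; python3 -c "
from meas import *
plan(614.4,14.3,33,73)"
```

```text
time: 22.95
eef_pos: [0.6138, 0.0143, 0.0568]
tcp_rot: [0.804, 0.595, -0.0, -0.0]
contact_force: [-0.9, 0.3, -0.8]
opening: 0.68
finger_force: 32.3
[0.2, 0.5, 23.8] tcp [613.8, 14.3, 56.8] ang 73.0 tilt 0.02 yaw 0.0 q6 8.9 t 22.95 F [-0.9  0.3 -0.8] open 0.68
```

```bash
python3 -m crank '[[[0,0,4],0,255],[[0,0,8],0,255],[[0,0,12],0,255],[[0,0,16],0,255],[[0,0,19],0,255],[[0,0,21],0,255],[[0,0,22],0,255],[[0,0,23],0,255],[[0,0,23.5],0,255],[[0,0,23.5],0,255]]'; python3 -c "
from meas import *
plan(614.4,14.3,33,73)"
```

```text
time: 23.95
eef_pos: [0.6139, 0.0142, 0.0336]
tcp_rot: [0.804, 0.595, -0.0, -0.0]
contact_force: [0.4, 0.1, -0.1]
opening: 0.678
finger_force: 32.4
[0.2, 0.5, 0.6] tcp [613.9, 14.2, 33.6] ang 73.0 tilt 0.01 yaw 0.0 q6 8.9 t 23.95 F [ 0.4  0.1 -0.1] open 0.678
```

```bash
python3 -m crank '[[[0,0,0.5],0,255],[[0,0,0.5],0,255],[[0,0,1],0,255],[[0,0,1],0,255],[[0,0,1.5],0,255],[[0,0,1.5],0,255]]'; python3 -c "
from meas import *
plan(614.4,14.3,33,73)"
```

```text
time: 24.55
eef_pos: [0.6141, 0.0142, 0.033]
tcp_rot: [0.804, 0.595, -0.0, 0.0]
contact_force: [-3.5, 0.4, 4.9]
opening: 0.677
finger_force: 32.9
[0.2, 0.2, -0.0] tcp [614.1, 14.2, 33.0] ang 73.0 tilt 0.01 yaw 0.0 q6 8.9 t 24.55 F [-3.5  0.4  4.9] open 0.677
```

Contact at 33.0 mm, as predicted. Releasing, then on to spacer B.

```bash
python3 -m crank '[[[0,0,-0.5],0,255],[[0,0,-0.5],0,120],[[0,0,-0.5],0,0],[[0,0,-0.5],0,0],[[0,0,-10],0,0],[[0,0,-40],0,0],[[0,0,-80],0,0],[[0,0,-110],0,0],[[0,0,-110],0,0],[[0,0,-110],0,0]]'; python3 -c "
from meas import *
plan(439.5,-291.5,140,73)"
```

```text
time: 25.55
eef_pos: [0.6145, 0.0142, 0.1435]
tcp_rot: [0.804, 0.595, 0.001, 0.001]
contact_force: [0.1, -0.1, -0.8]
opening: 1.001
finger_force: 0.0
[-343.5, -78.1, 3.2] tcp [614.5, 14.2, 143.5] ang 73.0 tilt 0.15 yaw 0.0 q6 8.9 t 25.55 F [ 0.1 -0.1 -0.8] open 1.001
```

```bash
python3 -m crank '[[[-49,-11,0],0,0],[[-98,-22,0],0,0],[[-147,-33,0],0,0],[[-196,-45,0],0,0],[[-245,-56,0],0,0],[[-294,-67,0],0,0],[[-343,-78,0],0,0],[[-343,-78,0],0,0],[[-343,-78,0],0,0],[[-343,-78,0],0,0]]'; python3 -c "
from fit import *
from meas import *
c=cam('top');P=cloud(c)
m=(np.hypot(P[...,0]-.6135,P[...,1]-.0115)<.028)&(P[...,2]<.06);print(np.percentile(P[m][:,2],[5,50,95]))
cv2.imwrite('pics/t9.png',np.hstack([cv2.resize(c['frame'][150:250,220:320],(400,400),interpolation=2),cv2.resize(c['frame'][150:250,160:260],(1,400))]))
c2=cam('side');P=cloud(c2)
m=(np.hypot(P[...,0]-.6135,P[...,1]-.0115)<.028)&(P[...,2]<.06)&(P[...,2]>.035);q=P[m];print('seat',len(q),np.percentile(q[:,2],[5,50,95]))
A=np.c_[q[:,:2]-[.6135,.0115],np.ones(len(q))];print('plane',np.linalg.lstsq(A,q[:,2],rcond=None)[0])
blobs(c2,.004,.013)
plan(439.5,-291.5,140,73)"
```

```text
time: 26.55
eef_pos: [0.4389, -0.2897, 0.1409]
tcp_rot: [0.804, 0.595, 0.0, -0.001]
contact_force: [0.6, 0.6, -0.6]
opening: 1.001
finger_force: 0.0
[0.03481172 0.04002358 0.04579389]
seat 162 [0.0373816  0.04224999 0.04589763]
plane [-0.01928344 -0.01299479  0.0419709 ]
[219.  56.] n 49 c [ 1356.1 -2127.3    52.6   234.3    81.1] z [ 8.1 12. ] hsv [ 97.  15. 162.]
[110.  82.] n 153 c [ 1718.  -1408.8    19.7   871.1     0. ] z [ 8.3 12.5] hsv [ 77.   7. 234.]
[272. 100.] n 86 c [ 8.0730e+02 -1.2373e+03  2.3240e+02  2.6700e+01  7.0000e-01] z [ 8.8 12.3] hsv [ 15. 124. 184.]
[363.  98.] n 41 c [  371.6 -1377.9    23.1   102.8    83.7] z [ 8.7 12.4] hsv [117.   7. 138.]
[ 32. 122.] n 161 c [1717.3 -718.9  459.4   13.1   89.7] z [ 8.9 12.6] hsv [ 77.   7. 234.]
[389. 153.] n 133 c [ 262.5 -699.1  136.9   99.    33.1] z [10.4 12.8] hsv [ 59.   4. 128.]
[252. 150.] n 62 c [ 759.2 -604.2  104.2   11.4   20.5] z [ 7.5 12.1] hsv [115.  11.  94.]
[225. 187.] n 110 c [ 787.8 -332.4  194.6   69.6   89.5] z [ 7.5 12.8] hsv [ 18.  17. 194.]
[331. 198.] n 164 c [ 438.7 -292.8   58.2   58.7   68.8]
[... 498 characters left out ...]
.8 181.5  59.   55.8   7.8] z [11.7 12.9] hsv [ 21.   1. 229.]
[170. 299.] n 404 c [740.9 246.1  58.7  60.   55.8] z [ 8.7 11.6] hsv [ 29. 168. 250.]
[351. 296.] n 72 c [358.1 152.5  21.4  48.2  89.7] z [ 8.4 12.5] hsv [116.   7. 136.]
[306. 346.] n 1826 c [434.3 309.8 123.8 109.9   6.5] z [ 5.5 12.4] hsv [ 11.   2. 242.]
[107. 377.] n 4383 c [779.  449.9 150.9 212.2  17.1] z [12.1 12.9] hsv [110. 116. 221.]
[305. 372.] n 244 c [427.7 384.3 128.4   5.3   5.2] z [ 8.6 12.6] hsv [ 19.  12. 225.]
[190. 403.] n 166 c [609.8 488.5  82.7   5.1  19.3] z [ 8.6 12.7] hsv [ 37.   5. 105.]
[-2.0, 0.6, 1.4] tcp [439.5, -289.4, 141.4] ang 73.1 tilt 0.09 yaw 0.1 q6 -27.6 t 26.65 F [0.7 0.  1.1] open 1.005
```

View pics/t9.png

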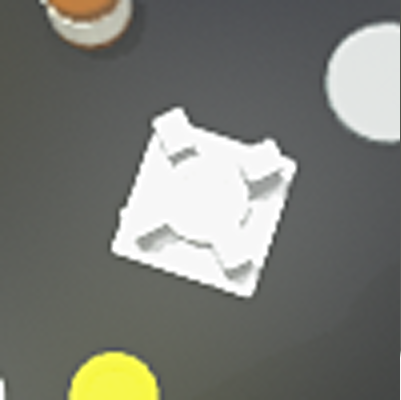

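The first spacer lies flat at 43 mm in the pocket, central at crop (205,195). Spacer B is unmoved at (438.6, −293), so gripping it.

```bash
python3 -m crank '[[[-1.5,0,45],0,0],[[-1.5,0,85],0,0],[[-1.5,0,115],0,0],[[-1.5,0,130],0,0],[[-1.5,0,138],0,0],[[-1.5,0,142],0,0],[[-1.5,0,142],0,0],[[-1.5,0,142],0,0]]'; python3 -c "
from meas import *
plan(439.5,-291,-1,73)"
python3 -m crank '[[[0,0,0],0,150],[[0,0,0],0,255],[[0,0,0],0,255],[[0,0,0],0,255],[[0,0,0],0,255],[[0,0,0],0,255]]' 30; python3 -c "
from meas import *
plan(439.5,-291,-1,73)"
```

```text
time: 27.45
eef_pos: [0.4397, -0.2932, 0.0016]
tcp_rot: [0.804, 0.595, 0.0, 0.001]
contact_force: [-0.4, -0.3, -0.5]
opening: 0.999
finger_force: 0.0
[2.1, -0.8, 2.6] tcp [439.7, -293.2, 1.6] ang 73.0 tilt 0.16 yaw 0.0 q6 -27.7 t 27.45 F [-0.4 -0.3 -0.5] open 0.999
time: 28.05
eef_pos: [0.4393, -0.293, 0.0016]
tcp_rot: [0.804, 0.595, 0.0, 0.001]
contact_force: [-1.5, 0.8, 5.3]
opening: 0.678
finger_force: 30.8
[2.0, -0.4, 2.6] tcp [439.3, -293.0, 1.6] ang 73.0 tilt 0.08 yaw -0.0 q6 -27.7 t 28.05 F [-1.5  0.8  5.3] open 0.678
```

```bash
python3 -m crank '[[[0,0,-10],0,255],[[0,0,-40],0,255],[[0,0,-80],0,255],[[0,0,-110],0,255],[[0,0,-110],0,255],[[0,0,-110],0,255]]'; python3 -c "
from meas import *
plan(613.4,12,110,73)"
```

```text
time: 28.65
eef_pos: [0.4389, -0.2927, 0.1112]
tcp_rot: [0.804, 0.595, 0.0, 0.001]
contact_force: [0.1, 0.1, -0.9]
opening: 0.671
finger_force: 32.3
[342.4, 77.8, 1.0] tcp [438.9, -292.7, 111.2] ang 73.0 tilt 0.12 yaw 0.0 q6 -27.7 t 28.65 F [ 0.1  0.1 -0.9] open 0.671
```

```bash
python3 -m crank '[[[49,11,0],0,255],[[98,22,0],0,255],[[147,33,0],0,255],[[196,44.5,0],0,255],[[245,55.5,0],0,255],[[294,67,0],0,255],[[342.4,77.8,0],0,255],[[342.4,77.8,10],0,255],[[342.4,77.8,25],0,255],[[342.4,77.8,25],0,255]]'; python3 -m crank '[[[0,0,0],0,255],[[0,0,0],0,255],[[0,0,0],0,255]]'; python3 -c "
from fit import *
plan(613.4,12,80,73)
s=get_state()['eef_pos']*1000
for i in range(2):
    c=cam('side');P=cloud(c);z=s[2]/1000;f=circ(P,z-.004,z+.009,(.613,.010));n=nestc(P)[0];d=f[0]-s[:2];print(f,n,'rel tool',d@[.292,.956],d@[.956,-.292])"
```

```text
time: 29.65
eef_pos: [0.6094, 0.0121, 0.0801]
tcp_rot: [0.804, 0.595, -0.003, -0.003]
contact_force: [-0.7, -0.0, -0.9]
opening: 0.674
finger_force: 32.3
time: 29.95
eef_pos: [0.6134, 0.0112, 0.0858]
tcp_rot: [0.804, 0.594, 0.0, 0.0]
contact_force: [-0.2, -0.1, -1.3]
opening: 0.674
finger_force: 32.3
[0.8, -0.2, 5.8] tcp [613.4, 11.2, 85.8] ang 72.9 tilt 0.06 yaw -0.1 q6 8.7 t 29.95 F [-0.2 -0.1 -1.3] open 0.674
(array([612.07441905,   8.62023246]), 69) [613.4450951   12.34542834  68.48642891] rel tool -2.8648234697933814 -0.4759165078103567
(array([611.91183738,   8.65491479]), 67) [613.17546601  12.64581507  68.59679485] rel tool -2.8791410049353066 -0.6414718296232365
```

```bash
python3 -m crank '[[[0.3,0,5],0,255],[[0.3,0,9],0,255],[[0.3,0,12],0,255],[[0.3,0,15],0,255],[[0.3,0,18],0,255],[[0.3,0,21],0,255],[[0.3,0,24],0,255],[[0.3,0,26],0,255],[[0.3,0,26],0,255]]'; python3 -c "
from meas import *
plan(613.4,11.5,44.6,73)"
```

```text
time: 30.95
eef_pos: [0.613, 0.0126, 0.0587]
tcp_rot: [0.804, 0.595, -0.0, -0.0]
contact_force: [0.4, 0.2, -0.1]
opening: 0.672
finger_force: 32.3
[-1.0, 0.7, 14.1] tcp [613.0, 12.6, 58.7] ang 73.0 tilt 0.04 yaw 0.0 q6 8.7 t 30.95 F [ 0.4  0.2 -0.1] open 0.672
```

```bash
python3 -m crank '[[[-0.8,0.4,3],0,255],[[-0.8,0.4,6],0,255],[[-0.8,0.4,9],0,255],[[-0.8,0.4,11],0,255],[[-0.8,0.4,12.5],0,255],[[-0.8,0.4,13.2],0,255],[[-0.8,0.4,13.2],0,255]]'; python3 -c "
from meas import *
plan(613.4,11.5,44.6,73)"
```

```text
time: 31.65
eef_pos: [0.6133, 0.0117, 0.0458]
tcp_rot: [0.804, 0.595, -0.0, -0.0]
contact_force: [0.2, -0.2, -0.5]
opening: 0.676
finger_force: 32.3
[-0.2, 0.1, 1.2] tcp [613.3, 11.7, 45.8] ang 73.0 tilt 0.01 yaw 0.0 q6 8.6 t 31.65 F [ 0.2 -0.2 -0.5] open 0.676
```

```bash
python3 -m crank '[[[0,0,0.5],0,255],[[0,0,1],0,255],[[0,0,1],0,255],[[0,0,1.5],0,255],[[0,0,1.5],0,255]]'; python3 -c "
from meas import *
plan(613.4,11.5,44.6,73)"
```

```text
time: 32.15
eef_pos: [0.6135, 0.0117, 0.0448]
tcp_rot: [0.804, 0.595, 0.0, 0.0]
contact_force: [-0.8, -0.1, 0.3]
opening: 0.673
finger_force: 32.6
[-0.2, -0.0, 0.2] tcp [613.5, 11.7, 44.8] ang 73.0 tilt 0.0 yaw 0.0 q6 8.6 t 32.15 F [-0.8 -0.1  0.3] open 0.673
```

```bash
python3 -m crank '[[[0,0,0.5],0,255],[[0,0,0.7],0,255],[[0,0,0.7],0,255]]'; python3 -c "
from meas import *
plan(613.4,11.5,44.6,73)"
```

```text
time: 32.45
eef_pos: [0.6135, 0.0117, 0.0447]
tcp_rot: [0.804, 0.595, -0.0, -0.0]
contact_force: [-2.9, 0.1, 5.6]
opening: 0.675
finger_force: 33.1
[-0.2, -0.1, 0.1] tcp [613.5, 11.7, 44.7] ang 73.0 tilt 0.01 yaw 0.0 q6 8.6 t 32.45 F [-2.9  0.1  5.6] open 0.675
```

Home at 44.7 mm against 44.6 predicted. Releasing and moving to the disc.

```bash
python3 -m crank '[[[0,0,-0.5],0,255],[[0,0,-0.5],0,120],[[0,0,-0.5],0,0],[[0,0,-0.5],0,0],[[0,0,-10],0,0],[[0,0,-40],0,0],[[0,0,-80],0,0],[[0,0,-105],0,0],[[0,0,-105],0,0],[[0,0,-105],0,0]]'; python3 -c "
from meas import *
c=cam('top');blobs(c,.03,.05);blobs(c,.009,.05)
plan(470.5,180,145,73)"
```

```text
time: 33.45
eef_pos: [0.6136, 0.0117, 0.1494]
tcp_rot: [0.804, 0.595, 0.001, 0.001]
contact_force: [-0.5, 0.5, -1.0]
opening: 1.003
finger_force: 0.0
[ 32. 195.] n 574 c [614.2 683.   19.2 349.9  88.1] z [40.3 48.7] hsv [ 31.  17. 177.]
[482. 158.] n 167 c [ 755.4 -600.9  111.    12.4   24.2] z [40.3 49.2] hsv [ 97.  12. 122.]
[131. 197.] n 142 c [606.6 404.7  64.3 141.4  52.5] z [40.2 49.3] hsv [ 72.   8. 112.]
[522. 246.] n 340 c [ 507.3 -716.4  234.    82.7    8.4] z [40.9 49.2] hsv [ 42.  20. 170.]
[434. 250.] n 310 c [ 483.2 -453.1   56.3   78.4    1.7] z [31.6 34.2] hsv [  9.   0. 248.]
[124. 143.] n 3191 c [777.9 448.7 150.4 208.7  17.3] z [12.3 16.6] hsv [106. 110. 230.]
[385. 154.] n 382 c [ 759.4 -327.5  208.5   65.4   71.2] z [13.7 44.2] hsv [ 31.  10. 215.]
[ 33. 196.] n 937 c [614.2 683.   19.2 349.9  88.1] z [33.8 48.3] hsv [ 30.  17. 176.]
[483. 160.] n 328 c [ 745.1 -619.5  137.1   59.3   52.9] z [31.9 48.9] hsv [ 97.  12. 118.]
[316. 171.] n 706 c [ 708.5 -119.8   86.8   87.3   37.9] z [15.3 18.6] hsv [ 74.   4. 225.]
[133. 197.] n 280 c [606.5 404.7  64.5 141.4  52.5] z [30.4 48.6] hsv [ 70.   8. 110.]
[521. 246.] n 449 c [ 507.2 -716.   234.    83.4    8.4] z [37.1 49. ] hsv [ 42.  20. 161.]
[158. 261.] n 325 c [433.1 319.6 129.5 128.8   5.5] z [15.2 18.9] hsv [ 28.   1. 248.]
[205. 247.] n 141 c [470.6 183.2  11.7  20.7  72.3] z [12.8 43.3] hsv [ 28.   1. 247.]
[433. 251.] n 639 c [ 482.6 -452.8   57.8   77.9    4.1] z [30.  33.7] hsv [ 13.   2. 241.]
[161. 261.] n 239 c [431.5 318.8  57.3  56.1  34.4] z [12.  16.2] hsv [ 48.   4. 225.]
[313. 290.] n 213 c [ 365.1 -115.4  122.8   12.2   43.7] z [12.7 16.4] hsv [106. 166. 215.]
[528. 330.] n 1619 c [ 271.7 -716.8  131.3  138.3   32. ] z [12.6 18.1] hsv [ 49.   9. 154.]
[119.3, -185.1, 3.0] tcp [612.7, 11.8, 147.8] ang 73.0 tilt 0.09 yaw 0.0 q6 8.6 t 33.5 F [ 0.6 -0.2 -1.1] open 0.994
```

```bash
python3 -m crank '[[[30,-46,0],0,0],[[60,-92,0],0,0],[[90,-139,0],0,0],[[119,-185,0],0,0],[[119,-185,0],0,0],[[119,-185,0],0,0],[[119,-185,10],0,0],[[119,-185,20],0,0],[[119,-185,20],0,0],[[119,-185,20],0,0]]'; python3 -c "
from fit import *
from meas import *
c=cam('side');P=cloud(c)
m=(P[...,2]>.0105)&(P[...,2]<.0155)&(np.hypot(P[...,0]-.47,P[...,1]-.18)<.05); print('plate',cv2.minAreaRect((P[m][:,:2]*1000).astype(np.float32)))
m=(P[...,2]>.040)&(P[...,2]<.046)&(np.hypot(P[...,0]-.47,P[...,1]-.18)<.05); print('knob',cv2.minAreaRect((P[m][:,:2]*1000).astype(np.float32)),m.sum())
m=(np.hypot(P[...,0]-.6135,P[...,1]-.0115)<.028)&(P[...,2]<.063)&(P[...,2]>.044);q=P[m];print('seat',len(q),np.percentile(q[:,2],[5,50,95]))
A=np.c_[q[:,:2]-[.6135,.0115],np.ones(len(q))];print('plane',np.linalg.lstsq(A,q[:,2],rcond=None)[0])
cv2.imwrite('pics/s10.png',cv2.resize(c['frame'][180:340,200:380],(675,600)))
plan(470.5,180,15,73)"
```

```text
time: 34.5
eef_pos: [0.4713, 0.1787, 0.1276]
tcp_rot: [0.804, 0.594, -0.001, -0.0]
contact_force: [-0.0, 1.0, -0.3]
opening: 1.003
finger_force: 0.0
plate ((470.15106201171875, 180.67750549316406), (58.975852966308594, 57.329063415527344), 7.91436767578125)
knob ((470.286865234375, 179.45364379882812), (21.790449142456055, 22.777694702148438), 12.687825202941895) 63
seat 187 [0.04595767 0.05112246 0.05508572]
plane [-0.00903589  0.01127442  0.05070025]
[0.8, -1.3, 113.3] tcp [471.7, 178.9, 128.3] ang 72.9 tilt 0.05 yaw -0.1 q6 26.3 t 34.55 F [-0.1 -0.1  0.2] open 1.0
```

View pics/s10.png

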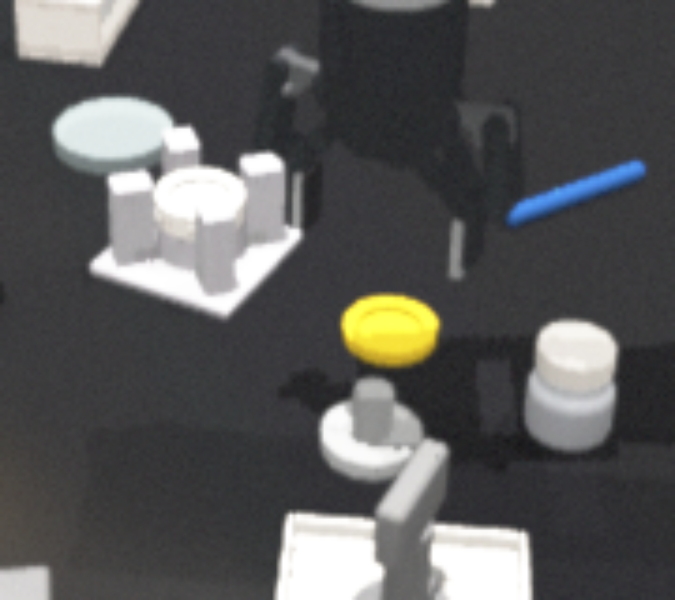

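The stack of holder and two spacers is flat and square in the nest (crop (200,200)). The disc at (372,430) is unmoved. Gripping its knob.

```bash
python3 -m crank '[[[1,-1,40],0,0],[[1,-1,75],0,0],[[1,-1,95],0,0],[[1,-1,106],0,0],[[1,-1,112],0,0],[[1,-1,113],0,0],[[1,-1,113],0,0],[[1,-1,113],0,0]]'; python3 -c "
from meas import *
plan(470.8,180.3,15,73)"
python3 -m crank '[[[0,0,0],0,150],[[0,0,0],0,255],[[0,0,0],0,255],[[0,0,0],0,255],[[0,0,0],0,255],[[0,0,0],0,255]]' 40; python3 -c "
from meas import *
plan(470.8,180.3,15,73)"
```

```text
time: 35.35
eef_pos: [0.4717, 0.181, 0.017]
tcp_rot: [0.804, 0.595, 0.001, 0.001]
contact_force: [0.7, -0.5, -0.5]
opening: 1.002
finger_force: 0.0
[-1.0, -0.7, 2.0] tcp [471.7, 181.0, 17.0] ang 73.0 tilt 0.15 yaw 0.0 q6 26.5 t 35.35 F [ 0.7 -0.5 -0.5] open 1.002
time: 35.95
eef_pos: [0.4708, 0.1809, 0.016]
tcp_rot: [0.804, 0.595, 0.0, 0.0]
contact_force: [-0.7, -0.1, 2.8]
opening: 0.268
finger_force: 39.3
[-0.6, 0.2, 1.0] tcp [470.8, 180.9, 16.0] ang 73.0 tilt 0.02 yaw 0.0 q6 26.5 t 35.95 F [-0.7 -0.1  2.8] open 0.268
```

```bash
python3 -m crank '[[[0,0,-10],0,255],[[0,0,-40],0,255],[[0,0,-80],0,255],[[0,0,-105],0,255],[[0,0,-105],0,255],[[0,0,-105],0,255]]'; python3 -c "
from meas import *
plan(613.8,12.9,121,73)"
```

```text
time: 36.55
eef_pos: [0.4701, 0.1807, 0.1204]
tcp_rot: [0.804, 0.595, -0.0, -0.0]
contact_force: [0.7, -0.2, -3.3]
opening: 0.262
finger_force: 39.5
[-118.5, 186.5, -0.6] tcp [470.1, 180.7, 120.4] ang 73.0 tilt 0.01 yaw 0.0 q6 26.5 t 36.55 F [ 0.7 -0.2 -3.3] open 0.262
```

```bash
python3 -m crank '[[[-25,39,0],0,255],[[-50,78,0],0,255],[[-75,117,0],0,255],[[-100,157,0],0,255],[[-118.5,186.5,0],0,255],[[-118.5,186.5,0],0,255],[[-118.5,186.5,5],0,255],[[-118.5,186.5,12],0,255],[[-118.5,186.5,15],0,255],[[-118.5,186.5,15],0,255]]'; python3 -m crank '[[[0,0,0],0,255],[[0,0,0],0,255],[[0,0,0],0,255]]'; python3 -c "
from fit import *
plan(613.8,12.9,100,73)
s=get_state()['eef_pos']*1000
for i in range(3):
    c=cam('side');P=cloud(c);z=s[2]/1000-.016;f=circ(P,z+.001,z+.0135,(.613,.010));n=nestc(P)[0];d=f[0]-s[:2];print(f,n,'rel tool',d@[.292,.956],d@[.956,-.292])
cv2.imwrite('pics/s11.png',cv2.resize(c['frame'][160:280,190:320],(650,600)))"
```

```text
time: 37.55
eef_pos: [0.6127, 0.0142, 0.1041]
tcp_rot: [0.803, 0.595, -0.001, -0.001]
contact_force: [-0.3, 0.4, -2.6]
opening: 0.265
finger_force: 39.8
time: 37.85
eef_pos: [0.6146, 0.0132, 0.1063]
tcp_rot: [0.804, 0.595, 0.0, 0.0]
contact_force: [-0.2, 0.5, -2.3]
opening: 0.267
finger_force: 39.8
[-0.5, -0.7, 6.3] tcp [614.6, 13.2, 106.3] ang 73.0 tilt 0.06 yaw 0.0 q6 8.8 t 37.85 F [-0.2  0.5 -2.3] open 0.267
(array([612.96907175,  10.32784626]), 95) [613.30024995  12.65887363  68.77528697] rel tool -3.1780489325035917 -0.689565123506477
(array([612.99683629,   9.92272864]), 97) [613.51538372  12.51994457  68.54321286] rel tool -3.557234136370011 -0.5447278785853769
(array([613.12981476,   9.72292639]), 101) [613.80355431  12.07013975  68.7084038 ] rel tool -3.709415374470964 -0.3592582031915001
```

View pics/s11.png

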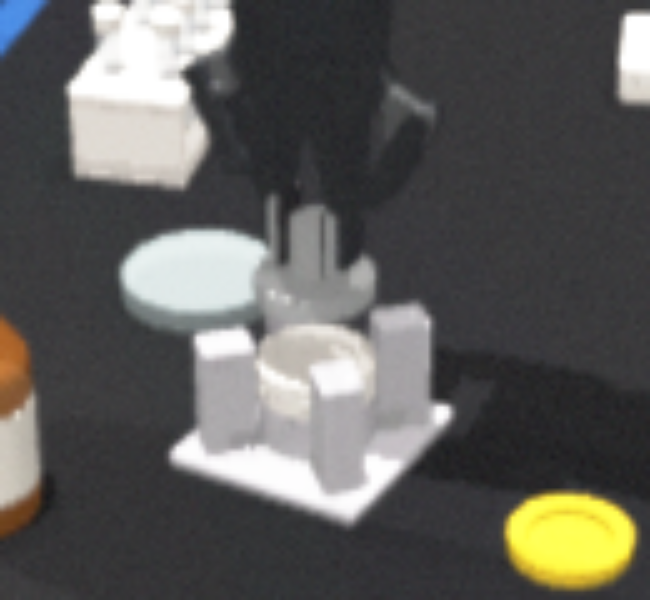

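The disc is held level just above the stack (crop (315,290)). Lowering with a small correction.

```bash
python3 -m crank '[[[-1.1,-0.7,5],0,255],[[-1.1,-0.7,10],0,255],[[-1.1,-0.7,15],0,255],[[-1.1,-0.7,19],0,255],[[-1.1,-0.7,22],0,255],[[-1.1,-0.7,24],0,255],[[-1.1,-0.7,26],0,255],[[-1.1,-0.7,28],0,255],[[-1.1,-0.7,28],0,255]]'; python3 -c "
from meas import *
plan(613.6,12.3,68,73)"
```

```text
time: 38.9
eef_pos: [0.6133, 0.0122, 0.0775]
tcp_rot: [0.804, 0.595, 0.0, -0.0]
contact_force: [0.0, -0.4, -2.6]
opening: 0.268
finger_force: 39.8
[0.2, 0.2, 9.5] tcp [613.3, 12.2, 77.5] ang 73.0 tilt 0.01 yaw 0.0 q6 8.7 t 38.9 F [ 0.  -0.4 -2.6] open 0.268
```

```bash
python3 -m crank '[[[0.2,0.2,2],0,255],[[0.2,0.2,4],0,255],[[0.2,0.2,6],0,255],[[0.2,0.2,7.5],0,255],[[0.2,0.2,8.5],0,255],[[0.2,0.2,9],0,255],[[0.2,0.2,9],0,255]]'; python3 -c "
from meas import *
plan(613.6,12.3,68,73)"
```

```text
time: 39.6
eef_pos: [0.6135, 0.0123, 0.0687]
tcp_rot: [0.804, 0.595, -0.0, -0.0]
contact_force: [0.0, -0.0, -1.7]
opening: 0.263
finger_force: 39.8
[0.1, 0.1, 0.7] tcp [613.5, 12.3, 68.7] ang 73.0 tilt 0.01 yaw 0.0 q6 8.7 t 39.6 F [ 0.  -0.  -1.7] open 0.263
```

```bash
python3 -m crank '[[[0,0,0.5],0,255],[[0,0,0.8],0,255],[[0,0,0.8],0,255],[[0,0,1.2],0,255],[[0,0,1.2],0,255]]'; python3 -c "
from meas import *
plan(613.6,12.3,68,73)"
```

```text
time: 40.1
eef_pos: [0.6137, 0.0123, 0.0681]
tcp_rot: [0.804, 0.595, 0.0, 0.0]
contact_force: [-1.5, 0.5, 1.5]
opening: 0.267
finger_force: 40.2
[0.0, -0.1, 0.1] tcp [613.7, 12.3, 68.1] ang 73.0 tilt 0.01 yaw 0.0 q6 8.7 t 40.1 F [-1.5  0.5  1.5] open 0.267
```

Home at 68.1 mm against 68.0 predicted. Releasing and withdrawing.

```bash
python3 -m crank '[[[0,0,-0.2],0,255],[[0,0,-0.2],0,150],[[0,0,-0.2],0,0],[[0,0,-0.2],0,0],[[0,0,-10],0,0],[[0,0,-40],0,0],[[0,0,-80],0,0],[[0,0,-120],0,0],[[-50,0,-130],0,0],[[-100,0,-130],0,0]]'; python3 -m crank '[[[-50,0,0],0,0],[[-100,0,0],0,0],[[-150,0,0],0,0],[[-150,0,0],0,0],[[-150,0,0],0,0],[[-150,0,0],0,0],[[-150,0,0],0,0]]'; python3 -c "
from fit import *
c=cam('side');P=cloud(c);t=cam('top');T=cloud(t)
for X in(P,T):
    r=np.hypot(X[...,0]-.6135,X[...,1]-.012)
    m=(r<.03)&(r>.016)&(X[...,2]<.075)&(X[...,2]>.055);q=X[m];A=np.c_[q[:,:2]-[.6135,.012],np.ones(len(q))];print('disc',len(q),np.percentile(q[:,2],[5,50,95]),np.linalg.lstsq(A,q[:,2],rcond=None)[0])
    m=(r<.02)&(X[...,2]>.088);print('knob',X[m].mean(0),m.sum())
cv2.imwrite('pics/f.png',np.hstack([cv2.resize(c['frame'][170:390,140:400],(472,400)),cv2.resize(t['frame'][150:240,225:315],(320,400))[:,:320]]))"
```

```text
time: 41.1
eef_pos: [0.5866, -0.0829, 0.2025]
tcp_rot: [0.803, 0.596, 0.002, 0.004]
contact_force: [-0.1, -0.5, 0.2]
opening: 1.001
finger_force: 0.0
time: 41.8
eef_pos: [0.5413, -0.2244, 0.1977]
tcp_rot: [0.803, 0.596, 0.0, -0.0]
contact_force: [0.0, -0.8, -0.6]
opening: 0.999
finger_force: 0.0
disc 160 [0.05688116 0.06503825 0.06711875] [-0.01245695 -0.0850613   0.06471431]
knob [0.61130553 0.01395325 0.09368325] 59
disc 239 [0.06075688 0.06454705 0.06772979] [ 0.00660661 -0.0141336   0.06431575]
knob [0.61127041 0.01078432 0.09376839] 62
```

View pics/f.png

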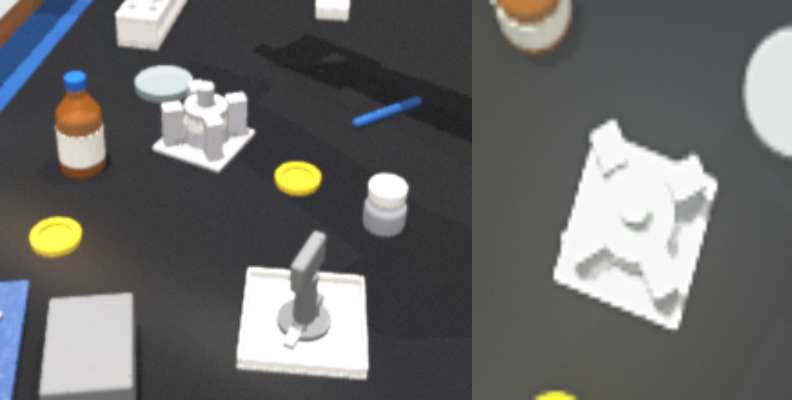

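The final view shows the disc level at 64 mm with its knob top at 94 mm, as it should be with two spacers. The plug stands upright in the tray at (305,300), and the other things are unmoved. Handing in.

```bash
python3 -c "
from plant import ctrl
print(ctrl.sign_off())"
```

```text
the job is handed in; nothing more can be done
None
```

The job is handed in: the plug stands upright in the white tray, and the holder, both white spacers (only two were there) and the knobbed disc are stacked flat and fully home in the nest; the plug's lugs already lay in the gap (about 80°, not the 46–52° described), so I aligned it about 6° clockwise instead of turning it anticlockwise, and it lifted out freely.

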